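# Release a battery module and dock it for charging

### The arm

A 7-joint arm with a two-finger parallel gripper is mounted at the origin on the work surface. World frame = base frame: x ahead of the robot, y to its left, z up, the work surface at z = 0. Lengths are in m, angles in rad, forces in N, time in s.
With the tool pointing down it reaches from about 0.35 to 0.9 m from the base axis. Payload 7.2 kg.
Tool frame: the origin (TCP) lies at the very end of the fingers, on their centre line; the grasp point (between the pads) lies 19 mm behind it; z points along the fingers, y is the direction in which the jaws open and shut (so a half turn about z gives the same grasp; the last joint's range is limited). The gripper opens to 88 mm and grips with 3 to 60 N. Pads are 20 mm wide; open, the fingers measure 115 mm over their backs; the gripper's body (75 mm by 178 mm) begins 61 mm behind the grasp point.
Start: joints at [1.086, 0.411, -0.013, 1.596, 0.006, 1.134, -0.082], TCP at [0.253, -0.572, 0.223] pointing down, gripper open.
Joint ranges: [-2.95, 2.95], [-0.29, 1.99], [-1.47, 1.44], [0.14, 2.54], [-1.03, 4.17], [0.13, 1.85], [-2.86, 2.86]. Speed limits (rad/s): [2.39, 2.39, 3.01, 3.01, 3.14, 3.14, 3.14].

### API

Orientations are given as a 3x3 rotation matrix whose columns are the frame's x, y, z axes.
In Python, from plant import * gives the robot as it stands.
- The arm moves only by the tool step_arm, never from a script. Its argument "steps" is a list of rows, each a list of 6 numbers: the shift along the tool's x, y, z in mm, then the turn, a rotation vector about the tool's x, y, z in rad. A call has exactly 5 rows; each row is the pose to reach, as a shift and turn from the pose measured when the call began, along the tool's axes at that moment; what a row does not reach only later rows make up. A row lasts 1/8 s, in which the tool goes at most 62.5 mm and 10.7 degrees, less where a joint would pass 70% of its speed; a pose out of reach is approached as far as the arm can. A call with a gripper value outside its range is refused whole. "claw" is the gripper command: -1 is fully open, 1 is shut, values between are in proportion, set as the call begins (left out, the last holds). The fingers move at their own pace and stop on an object; the grip force is fixed at half the most. Time passes only in rows, so rows that repeat a pose let the fingers close, or fill a call up. It gives the time, the measured TCP pose, the force and the opening at its end, in the units of the state.
- read_state(): the state, without advancing time (a new reading comes with each control period).
- camera(name): name is "scene" or "top"; returns a dict with "color" (384x512x3 uint8, red, green, blue), "depth" (384x512 float32, m along the optical axis (not along the pixel's ray), 0 where there is no reading), "intrinsics" (3x3 intrinsics, pixels), "extrinsics" (4x4, takes a point from world to camera coordinates). Camera axes: x right, y down, z forward; pixel columns grow to the right and rows downward; lengths in m; the calibration is good to about 2 mm. A picture is of the moment at which its call begins.
- close_job(): hands the job in, once; it reports no verdict.
Trained networks look in the newest picture that a camera, given by its name, has taken for a name from the list of things; names that differ only in an ending like _2 or _b are one class to them, and where a whole thing is asked for, a point or a joint stands for the part that bears it (a point fixed in the world has none). Each returns a list of dicts, best first, with "confidence" (0 to 1); they miss things now and then, are a little off and sometimes report something else, mostly with a low value. They report only what shows in the picture. A call takes as long as a camera call. They do not tell look-alikes from the thing itself.
- look_for(target, camera): "xyz" ([x, y, z] in m, in the coordinates of the camera as it stood for that picture, good to about 4 mm: the middle of the surface that is visible of it).
- silhouettes(target, camera): "mask" (384x512 bool, what is visible of it).
The state is a dict: "time": time; "joint_pos": joint angles; "joint_velocities": joint speeds; "effort": joint torques, N m; "eef_pos": TCP position; "tcp_rot": TCP orientation; "force": force on the tool from outside, world axes, zero at the start; "wrist_torque": the same for the moment, N m; "opening": opening from 0.0 (shut) to 1.0 (fully open).
Only numpy, scipy, OpenCV 4.12 (cv2) and the standard library are available. Lean on these libraries where they do the work, as an engineer would, in place of code of your own. Each camera call takes 0.05 s, during which the arm holds its last target.

### The job

Unscrew the black hold-down knob from its stud (counter-clockwise seen from above, about one and a half turns), lift it off and stand it upright on its flange in the grey parts tray, roughly in the middle. Then lift the blue battery module out of the aluminium cradle, set it down on the open apron in front of the charging dock with its copper contacts towards the dock and let go; take it again near its outer end and slide it straight in under the low roof until it is fully home against the back stop. Leave the multimeter, the solder spool and the bottle where they are, and let go of everything.

Things in the scene. Friction and masses are not known exactly. Their poses are not given: they have to be found in the camera images.
- knob: Loose black hold-down knob, 0.18 kg, 70 mm tall, screwed on the cradle's stud. Origin: centre of its underside; z up its axis. From below: flange 88 mm across, 5 mm thick; collar 47 mm across up to 36 mm; solid round grip, 50 mm across, from 36 to 70 mm (grip here, at any yaw). It turns easily and stays where left. At the start its underside is 44 mm above the table, 3 to 4 mm above the module's end, which it covers by 10 mm.
- knob_top (a point): Centre of the knob's top face, 70 mm above its origin, on its axis.
- stud_top (a point): Top of the fixed steel stud (32 mm across its thread), 72 mm above the table, at x = +104 mm of the cradle. Right-handed thread: the knob rises 8 mm a counter-clockwise turn, the hand must rise with it (about 1 mm play). After 1.5 turns (12 mm up) it lifts straight off, 17 mm more to clear the stud; up to 2.2 turns is harmless. Before that a straight pull is blocked.
- cradle: Fixed aluminium cradle, 240 x 66 mm. Origin: at table level under the middle of the module's place; x along the module towards the stud, z up. Floor 6 mm thick, walls up to 36 mm above the table, 3 mm off the module on its long sides; both long walls are missing within 30 mm of the middle: fingers fit only there.
- module: Loose blue battery module with black ends, 140 x 44 x 34 mm (x, y, z), 0.35 to 0.65 kg (sliding it takes 3 to 10 N). Origin: centre of its underside; +x is the end with the copper contacts (towards the stud at the start), z up. In the cradle its underside is 6 mm above the table.
- contact_end (a point): Foot of the module's copper-contact end face, 70 mm from its origin along its +x, on its underside. Same axes as the module.
- dock: Fixed charging dock. Origin: on its centre line at table level; +x is the way in, z up. Floor plate 4 mm thick, 116 mm wide, x = -136 to +140 mm. White roof from x = +40 mm on, underside 55 and top 61 mm above the table; from x = +86 mm an instrument body on it, up to 106 mm. The floor before x = +36 mm is the open apron. Module home: its origin at x = +60 mm, y = 0.
- dock_stop (a point): Foot of the dock's back stop, on the centre line, on the floor plate (4 mm above the table), x = +130 mm of the dock; same axes. Here the foot of the module's contact end arrives; its outer end then sticks out 50 mm before the roof. Under the roof guide rails 10 mm high on the floor leave 51 mm between them, flaring to about 75 mm at the mouth.
- tray: Fixed grey open parts tray, 124 x 124 mm outside, walls 4 mm thick and 16 mm high, floor 4 mm thick. Origin: centre of its underside, on the table.
- meter: Bystander: yellow multimeter lying flat, 75 x 150 x 36 mm, beyond the tray. Origin under its centre.
- spool: Bystander: upright grey solder spool, 62 mm across, 64 mm tall, far to one side. Origin under its centre.
- bottle: Bystander: upright amber flux bottle, 44 mm across, 95 mm tall, far to the other side. Origin under its centre.
There are look-alikes about, which are no part of the job. Leave any green or purple look-alike of the knob alone.

How it is judged:
By the outcome, as a careful person would: the job done as asked, in the order asked, and still so for the second after the job is handed in, with the robot touching nothing.
It also fails if it takes over 72 s, if anything falls off the work surface, if the arm or the gripper's body presses on something with over 40 N, if the wrist force passes 120 N, or if a joint passes its speed limit or range.

## Working session

There is one attempt and no reset: what is moved stays moved. The work goes in short steps, Python scripts to look and compute and a tool call to move; the robot and the scene stay as the last step left them, time stands still between calls to the robot, and variables do not carry over. Pictures are saved under pics/ and viewed, and the job is handed in when it is done.

Besides the shell and the picture viewer there is one more tool, called after "Request:" as name([rows], argument=value, ...), one row to a line, values as JSON. step_arm: Moves the arm, as the interface text tells. Its arguments: {"type":"object","properties":{"steps":{"type":"array"},"claw":{"type":"number"}},"required":["steps"]}

```bash
mkdir -p pics; ls; cat > h.py <<'E'
from plant import *
import numpy as np, cv2
def w2c(c): return np.array(c["extrinsics"])
def c2w(c,p):
    T=np.linalg.inv(w2c(c)); return T[:3,:3]@np.array(p)+T[:3,3]
def px(c,p):
    T=w2c(c); q=T[:3,:3]@np.array(p)+T[:3,3]; u=np.array(c["intrinsics"])@q; return u[:2]/u[2]
def back(c,mask):
    d=c["depth"]; v,u=np.nonzero(mask&(d>0)); z=d[v,u]; K=np.array(c["intrinsics"])
    P=np.stack([(u-K[0,2])*z/K[0,0],(v-K[1,2])*z/K[1,1],z],1)
    T=np.linalg.inv(w2c(c)); return P@T[:3,:3].T+T[:3,3]
def save(c,n,box=None,s=1.5):
    im=c["color"][:,:,::-1]
    if box: im=im[box[1]:box[3],box[0]:box[2]]
    cv2.imwrite(n,cv2.resize(im,None,fx=s,fy=s,interpolation=cv2.INTER_CUBIC))
E
python3 - <<'E'
from h import *
import pickle
s=read_state(); print({k:np.round(v,3).tolist() for k,v in s.items()})
out={}
for n in ("scene","top"):
    c=camera(n); save(c,f"pics/{n}0.png")
    out[n]=c
    print(n,np.round(c["extrinsics"],3).tolist(),np.round(c["intrinsics"],1).tolist())
    for t in ["knob","knob_top","stud_top","cradle","module","contact_end","dock","dock_stop","tray","meter","spool","bottle"]:
        for r in look_for(t,n)[:4]:
            w=c2w(c,r["xyz"]); print(n,t,round(r["confidence"],2),np.round(w,3),np.round(px(c,w)))
pickle.dump(out,open("c0.pkl","wb"))
E
```

```text
pics
{'time': 0.0, 'joint_pos': [1.086, 0.412, -0.013, 1.597, 0.006, 1.134, -0.082], 'joint_velocities': [0.0, 0.001, -0.002, -0.0, 0.0, -0.0, 0.001], 'effort': [-0.002, -58.797, 0.641, -29.109, -0.054, 0.018, 0.0], 'eef_pos': [0.253, -0.571, 0.222], 'tcp_rot': [[0.914, 0.405, -0.001], [0.405, -0.914, 0.001], [-0.0, -0.002, -1.0]], 'force': [-0.214, -0.101, -0.53], 'wrist_torque': [-0.014, -0.001, -0.012], 'opening': 1.002}
scene [[-0.308, 0.951, -0.009, 0.186], [0.798, 0.254, -0.546, -0.417], [-0.517, -0.175, -0.838, 1.832], [0.0, 0.0, 0.0, 1.0]] [[435.9, 0.0, 259.2], [0.0, 435.9, 196.6], [0.0, 0.0, 1.0]]
scene knob 0.97 [0.598 0.26  0.059] [335. 225.]
scene knob 0.93 [0.703 0.495 0.017] [400. 280.]
scene knob 0.91 [0.708 0.137 0.014] [289. 250.]
scene knob 0.82 [0.735 0.255 0.017] [322. 267.]
scene knob_top 0.88 [0.634 0.391 0.019] [371. 251.]
scene knob_top 0.85 [0.734 0.251 0.014] [321. 267.]
scene knob_top 0.75 [0.704 0.496 0.013] [399. 280.]
scene knob_top 0.6 [0.703 0.14  0.013] [290. 249.]
scene stud_top 0.59 [0.544 0.257 0.008] [336. 219.]
scene cradle 0.88 [0.546 0.256 0.01
[... 936 characters left out ...]
]
top knob_top 0.85 [0.682 0.49  0.009] [103. 173.]
top knob_top 0.81 [0.58  0.254 0.049] [176. 203.]
top knob_top 0.71 [0.617 0.381 0.002] [139. 193.]
top stud_top 0.64 [0.475 0.223 0.007] [189. 237.]
top cradle 0.64 [0.471 0.223 0.009] [189. 238.]
top module 0.67 [0.482 0.24  0.038] [181. 235.]
top module 0.64 [ 0.779 -0.005  0.037] [259. 137.]
top contact_end 0.76 [0.48  0.24  0.036] [182. 236.]
top dock 0.91 [ 0.501 -0.256  0.006] [342. 224.]
top dock_stop 0.94 [ 0.497 -0.259  0.009] [343. 225.]
top tray 0.59 [ 0.502 -0.02   0.005] [267. 226.]
top meter 0.6 [ 0.779 -0.003  0.038] [259. 137.]
top spool 0.74 [0.504 0.439 0.064] [113. 230.]
top bottle 0.85 [ 0.465 -0.441  0.068] [410. 234.]
```

View pics/scene0.png

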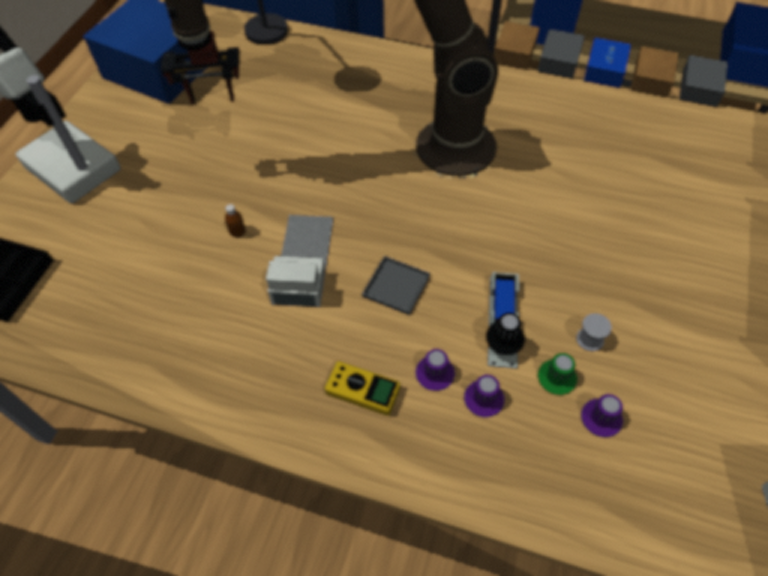

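View pics/top0.png

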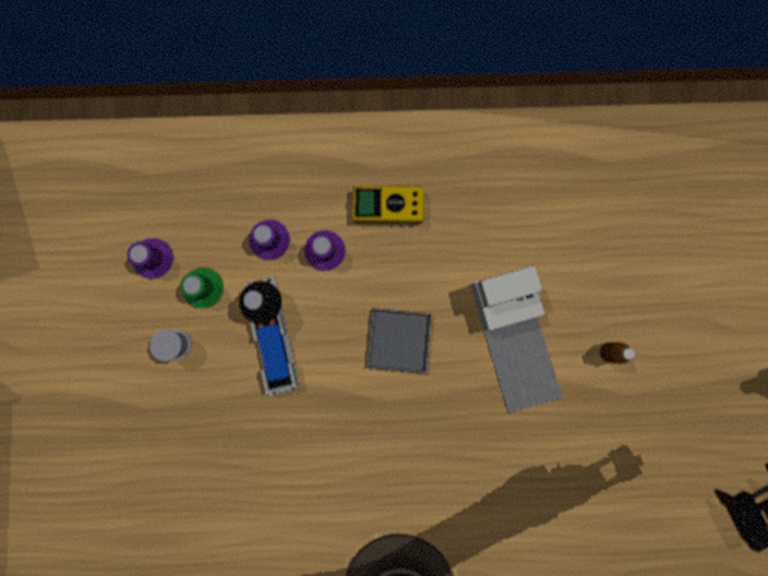

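```bash
python3 - <<'E'
from h import *
import pickle
o=pickle.load(open("c0.pkl","rb"))
save(o["top"],"pics/t_knob.png",(140,170,220,270),7)
save(o["scene"],"pics/s_knob.png",(290,170,370,260),6)
save(o["top"],"pics/t_dock.png",(300,160,390,285),4.5)
save(o["scene"],"pics/s_dock.png",(160,130,300,220),5)
for n in o:
    c=o[n]; P=back(c,c["depth"]>0)
    # table check
    m=(P[:,0]>.4)&(P[:,0]<.8)&(abs(P[:,1])<.4)
    z=P[m,2]; print(n,"table z",np.median(z[abs(z)<.02]), np.std(z[abs(z)<.008]))
    hsv=cv2.cvtColor(c["color"],cv2.COLOR_RGB2HSV)
    H=np.zeros(c["depth"].shape);
    Tm=np.linalg.inv(w2c(c)); K=np.array(c["intrinsics"]); v,u=np.indices(H.shape); d=c["depth"]
    W=np.stack([(u-K[0,2])*d/K[0,0],(v-K[1,2])*d/K[1,1],d],2)@Tm[:3,:3].T+Tm[:3,3]
    blue=(hsv[...,0]>105)&(hsv[...,0]<125)&(hsv[...,1]>150)&(hsv[...,2]>60)&(W[...,0]>.35)&(W[...,0]<.7)&(W[...,1]>.1)&(W[...,1]<.4)
    B=W[blue]; print("blue",blue.sum(),B.mean(0),"zmed",np.median(B[:,2]))
    r=cv2.minAreaRect(B[:,:2].astype(np.float32)*1000); print(r)
    k=(abs(W[...,0]-.59)<.08)&(abs(W[...,1]-.256)<.07)&(W[...,2]>.098)&(W[...,2]<.13)
    print("knobtop",k.sum(),W[k].mean(0), np.median(W[k][:,2]), cv2.minEnclosingCircle(W[k][:,:2].astype(np.float32)*1000))
    t=(abs(W[...,0]-.51)<.15)&(abs(W[...,1]+.25)<.13)
    for lo,hi in((.001,.012),(.045,.075),(.09,.12)):
        q=t&(W[...,2]>lo)&(W[...,2]<hi)
        print("dock",lo,q.sum(),np.median(W[q][:,2]),cv2.minAreaRect(W[q][:,:2].astype(np.float32)*1000))
E
```

```text
scene table z 0.0008310124394695917 0.0030302614640648436
blue 303 [0.48082993 0.23901732 0.04212241] zmed 0.04009886694084952
((502.32843017578125, 244.81576538085938), (154.7572479248047, 41.587013244628906), 12.1021089553833)
knobtop 204 [0.59056278 0.26470596 0.11264429] 0.11364141927951177 ((587.6783447265625, 262.88134765625), 27.245872497558594)
dock 0.001 1916 0.003754717462334356 ((510.0409240722656, -250.01902770996094), (299.8656005859375, 259.8407287597656), 0.010379673913121223)
dock 0.045 337 0.060948546920616575 ((577.9500122070312, -235.38514709472656), (104.76475524902344, 116.23786163330078), 13.959209442138672)
dock 0.09 493 0.10546177653442101 ((600.0822143554688, -230.52249145507812), (56.458580017089844, 109.4056167602539), 14.698858261108398)
top table z 0.0005848288825170966 0.0026613801915269684
blue 539 [0.48305665 0.23906968 0.03951727] zmed 0.03987931178999071
((483.6221008300781, 239.99935913085938), (111.03861236572266, 44.04729461669922), 12.146315574645996)
knobtop 251 [0.58427766 0.26146307 0.11296362] 0.11334740020985534 ((584.478271484375, 263.07904052734375), 26.270889282226562)
dock 0.001 3657 0.0034534924397395805 ((510.021240234375, -249.96168518066406), (299.5907287597656, 259.9554443359375), 0.03343317657709122)
dock 0.045 640 0.06148016893689079 ((576.6420288085938, -238.0712890625), (99.8574447631836, 116.72135925292969), 14.303977966308594)
dock 0.09 709 0.10604624136836671 ((595.3294677734375, -233.6881561279297), (57.67240905761719, 110.61695861816406), 13.872527122497559)
```

View pics/t_knob.png

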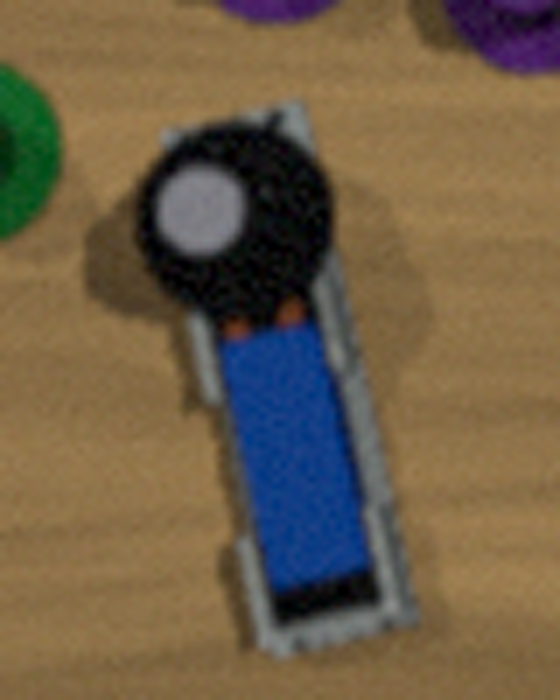

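View pics/s_knob.png

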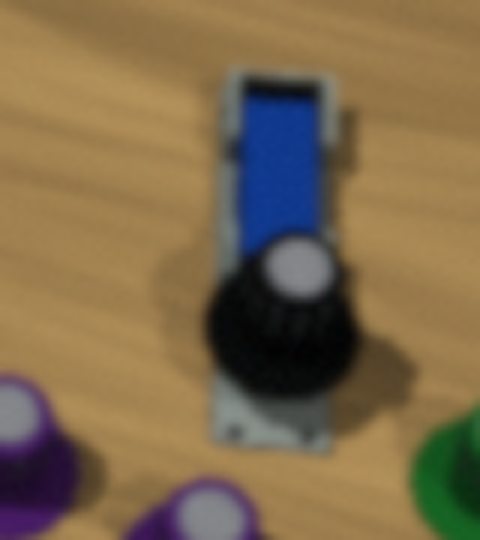

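View pics/t_dock.png

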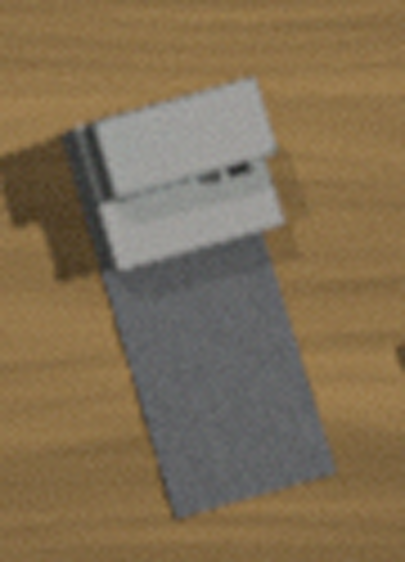

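View pics/s_dock.png

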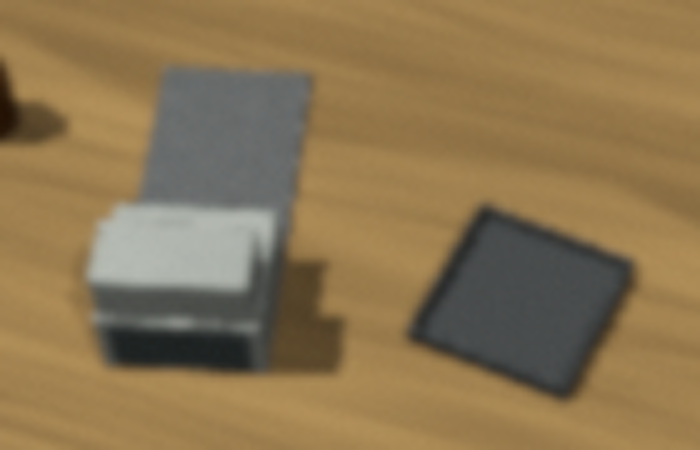

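```bash
cat >> h.py <<'E'
def rect(c,z,x0,x1,y0,y1,res=0.0005):
    """orthoimage on plane z: returns image, with rows=x, cols=y"""
    xs=np.arange(x0,x1,res); ys=np.arange(y0,y1,res)
    X,Y=np.meshgrid(xs,ys,indexing="ij")
    P=np.stack([X,Y,np.full_like(X,z)],-1); T=w2c(c); q=P@T[:3,:3].T+T[:3,3]
    uv=q@np.array(c["intrinsics"]).T; uv=(uv[...,:2]/uv[...,2:]).astype(np.float32)
    return cv2.remap(c["color"],uv[...,0],uv[...,1],cv2.INTER_CUBIC),xs,ys
E
python3 - <<'E'
from h import *
import pickle
o=pickle.load(open("c0.pkl","rb"))
def biggest(m):
    n,l,s,ce=cv2.connectedComponentsWithStats(m.astype(np.uint8)); i=1+np.argmax(s[1:,4]); return l==i
def fit(m,xs,ys):
    m=biggest(m); i,j=np.nonzero(m); p=np.stack([xs[i],ys[j]],1).astype(np.float32)*1000
    return cv2.minAreaRect(p), cv2.boxPoints(cv2.minAreaRect(p)).round(1).tolist(), p.mean(0)
for n in o:
    c=o[n]; print(n)
    im,xs,ys=rect(c,.004,.3,.53,-.36,-.18); hsv=cv2.cvtColor(im,cv2.COLOR_RGB2HSV)
    m=(hsv[...,1]<70); print("apron",fit(m,xs,ys))
    im,xs,ys=rect(c,.016,.38,.62,-.13,.12); hsv=cv2.cvtColor(im,cv2.COLOR_RGB2HSV)
    m=(hsv[...,1]<70); print("tray",fit(m,xs,ys))
    im,xs,ys=rect(c,.040,.35,.6,.17,.33); hsv=cv2.cvtColor(im,cv2.COLOR_RGB2HSV)
    m=(hsv[...,0]>105)&(hsv[...,0]<125)&(hsv[...,1]>150)&(hsv[...,2]>60); print("blue",fit(m,xs,ys))
    im,xs,ys=rect(c,.114,.54,.64,.2,.32); hsv=cv2.cvtColor(im,cv2.COLOR_RGB2HSV)
    m=(hsv[...,1]<80)&(hsv[...,2]>90);print("knobtop",fit(m,xs,ys))
    im,xs,ys=rect(c,.106,.53,.66,-.32,-.15); hsv=cv2.cvtColor(im,cv2.COLOR_RGB2HSV)
    cv2.imwrite(f"pics/body_{n}.png",im[:,:,::-1]); print(hsv[130:140:4,160:200:10].tolist())
    m=(hsv[...,1]<70)&(hsv[...,2]>130);print("body",fit(m,xs,ys))
E
```

```text
scene
apron (((442.1793212890625, -269.2828369140625), (185.6694793701172, 145.680908203125), 3.7888898849487305), [[344.70001220703125, -202.6999969482422], [354.3999938964844, -348.1000061035156], [539.5999755859375, -335.79998779296875], [530.0, -190.5]], array([ 446.62735, -270.66144], dtype=float32))
tray (((505.1541442871094, -13.897964477539062), (124.25224304199219, 125.99439239501953), 82.69424438476562), [[434.79998779296875, -67.5], [559.7000122070312, -83.5], [575.5, 39.70000076293945], [450.6000061035156, 55.70000076293945]], array([505.4911  , -13.877079], dtype=float32))
blue (((482.80487060546875, 240.5581817626953), (110.82638549804688, 46.69150924682617), 14.206765174865723), [[423.3999938964844, 249.60000610351562], [434.79998779296875, 204.3000030517578], [542.2999877929688, 231.5], [530.7999877929688, 276.79998779296875]], array([478.46777, 238.78723], dtype=float32))
knobtop (((585.75, 263.75), (32.5, 33.5), 90.0), [[569.0, 247.5], [602.5, 247.5], [602.5, 280.0], [569.0, 280.0]], array([585.9637, 263.8904], dtype=float32))
[[[51, 10, 182], [49, 11, 182], [51, 10
[... 1297 characters left out ...]
3.0]], array([483.31744, 238.99097], dtype=float32))
knobtop (((585.5, 263.0), (33.0, 33.0), 90.0), [[569.0, 246.5], [602.0, 246.5], [602.0, 279.5], [569.0, 279.5]], array([585.68677, 262.9622 ], dtype=float32))
[[[38, 7, 156], [24, 8, 159], [23, 6, 157], [15, 3, 154]], [[30, 3, 158], [30, 6, 157], [15, 6, 157], [40, 5, 157]], [[30, 6, 158], [20, 5, 155], [40, 5, 156], [38, 6, 161]]]
body (((577.9520874023438, -233.29193115234375), (98.05290985107422, 120.3525619506836), 12.144277572631836), [[517.4000244140625, -184.8000030517578], [542.7000122070312, -302.3999938964844], [638.5, -281.79998779296875], [613.2000122070312, -164.10000610351562]], array([ 579.3173 , -235.51987], dtype=float32))
```

```bash
cat >> h.py <<'E'
def plan(p,yaw=None):
    """shift in tool axes (mm), tool-z turn to get tool x at yaw deg with tool straight down"""
    from scipy.spatial.transform import Rotation as Ro
    s=read_state(); R=np.array(s["tcp_rot"]); e=np.array(s["eef_pos"])
    y=np.degrees(np.arctan2(R[1,0],R[0,0])); yaw=y if yaw is None else yaw
    a=np.radians(yaw); G=np.array([[np.cos(a),np.sin(a),0],[np.sin(a),-np.cos(a),0],[0,0,-1]])
    print("t",round(s["time"],2),"pos",e.round(4),"yaw",y.round(1),"q7",round(s["joint_pos"][6],2),"q",np.round(s["joint_pos"],2),"open",round(s["opening"],3),"F",np.round(s["force"],1),
     "tilt",R[2,:2].round(3))
    print(" shift mm",(1000*R.T@(np.array(p)-e)).round(1),"turn",Ro.from_matrix(R.T@G).as_rotvec().round(3))
E
python3 -c "
from h import *
plan((.5857,.2633,.16),23.9)"
```

```text
t 1.3 pos [ 0.253  -0.5715  0.2226] yaw 23.9 q7 -0.08 q [ 1.09  0.41 -0.01  1.6   0.01  1.13 -0.08] open 0.999 F [-0.9 -0.2 -0. ] tilt [-0. -0.]
 shift mm [ 642.2 -628.6   62.6] turn [-0.  0. -0.]
```

Request:
step_arm([
  [42, -41, 0, 0, 0, 0],
  [84, -82, 0, 0, 0, 0],
  [126, -123, 0, 0, 0, 0],
  [168, -164, 0, 0, 0, 0],
  [210, -205, 0, 0, 0, 0],
], claw=-1)

```text
time: 1.92
eef_pos: [0.3626, -0.2973, 0.223]
tcp_rot: [[0.914, 0.405, 0.001], [0.405, -0.914, -0.001], [0.0, 0.001, -1.0]]
force: [1.5, 0.3, -0.5]
opening: 0.996
```

```bash
python3 -c "
from h import *
plan((.5857,.2633,.16),23.9)"
```

```text
t 1.93 pos [ 0.3626 -0.2973  0.223 ] yaw 23.9 q7 -0.6 q [ 0.74  0.15 -0.17  1.95  0.03  1.04 -0.6 ] open 0.996 F [ 1.5  0.3 -0.5] tilt [0.    0.001]
 shift mm [ 430.9 -422.4   62.8] turn [ 0.001 -0.    -0.   ]
```

Request:
step_arm([
  [43, -42, 0, 0, 0, 0.1],
  [86, -84, 0, 0, 0, 0.2],
  [129, -126, 0, 0, 0, 0.3],
  [172, -168, 0, 0, 0, 0.4],
  [215, -211, 0, 0, 0, 0.5],
])

```text
time: 2.55
eef_pos: [0.4744, -0.0157, 0.2233]
tcp_rot: [[0.996, -0.087, 0.002], [-0.087, -0.996, -0.001], [0.002, 0.001, -1.0]]
force: [1.4, -0.1, -0.3]
opening: 1.001
```

```bash
python3 -c "
from h import *
plan((.5857,.2633,.16),-36)"
```

```text
t 2.55 pos [ 0.4744 -0.0157  0.2233] yaw -5.0 q7 -1.8 q [ 0.27  0.18 -0.38  1.93  0.08  1.05 -1.8 ] open 1.001 F [ 1.4 -0.1 -0.3] tilt [0.002 0.001]
 shift mm [  86.5 -287.6   63.2] turn [ 0.    -0.002  0.541]
```

Request:
step_arm([
  [17, -57, 0, 0, 0, 0.08],
  [34, -114, 0, 0, 0, 0.16],
  [52, -172, 0, 0, 0, 0.24],
  [69, -230, 30, 0, 0, 0.32],
  [86, -287, 63, 0, 0, 0.4],
])

```text
time: 3.18
eef_pos: [0.5829, 0.256, 0.165]
tcp_rot: [[0.882, -0.471, 0.003], [-0.471, -0.882, -0.001], [0.003, -0.001, -1.0]]
force: [-0.1, -0.3, -0.1]
opening: 1.001
```

```bash
python3 - <<'E'
from h import *
plan((.5857,.2633,.08))
c=camera("top"); save(c,"pics/t1.png",(120,130,260,270),4)
c=camera("scene"); save(c,"pics/s1.png",(260,130,430,290),4)
E
```

```text
t 3.17 pos [0.5829 0.256  0.165 ] yaw -28.1 q7 -2.73 q [-0.22  0.51 -0.39  1.61  0.22  1.06 -2.73] open 1.001 F [-0.1 -0.3 -0.1] tilt [ 0.003 -0.001]
 shift mm [-1.3 -7.7 85. ] turn [-0.001 -0.003  0.   ]
```

View pics/s1.png

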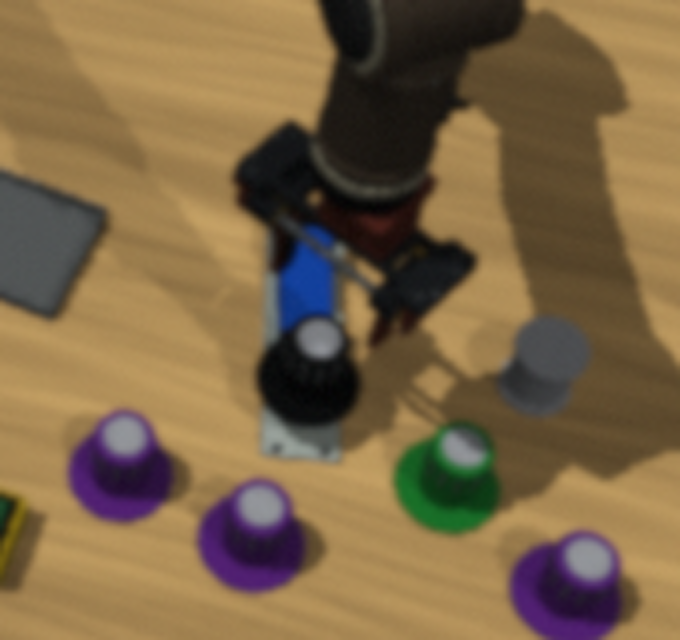

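View pics/t1.png

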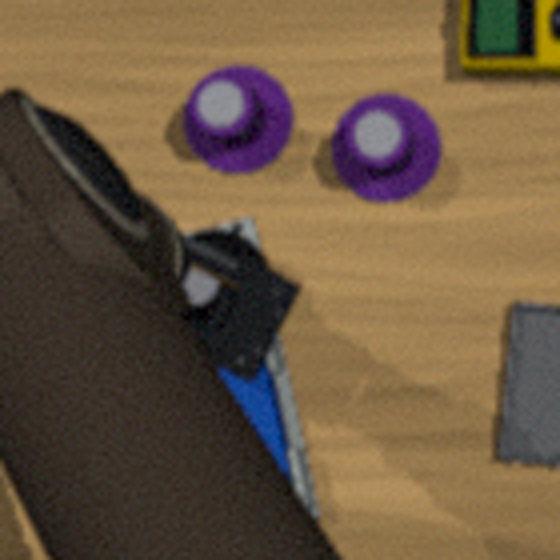

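The black knob (scene px ~(338,222)) is chosen. The look-alikes are purple at (290,247), (324,266) and (405,275), and green at (372,248). The crop shows the open gripper above the black one, so I descend.

Request:
step_arm([
  [-1, -8, 20, 0, 0, 0],
  [-1, -8, 40, 0, 0, 0],
  [-1, -8, 60, 0, 0, 0],
  [-1, -8, 75, 0, 0, 0],
  [-1, -8, 85, 0, 0, 0],
])

```text
time: 3.9
eef_pos: [0.582, 0.2673, 0.0748]
tcp_rot: [[0.886, -0.464, -0.005], [-0.464, -0.886, 0.0], [-0.004, 0.002, -1.0]]
force: [-0.5, 0.3, -0.3]
opening: 0.999
```

```bash
python3 - <<'E'
from h import *
plan((.5857,.2633,.08))
E
```

```text
t 3.9 pos [0.582  0.2673 0.0748] yaw -27.7 q7 -2.77 q [-0.26  0.62 -0.36  1.67  0.26  0.9  -2.77] open 0.999 F [-0.5  0.3 -0.3] tilt [-0.004  0.002]
 shift mm [ 5.1  1.8 -5.3] turn [0.002 0.004 0.   ]
```

Request:
step_arm([
  [5, 2, -5, 0, 0, 0],
  [5, 2, -5, 0, 0, 0],
  [5, 2, -5, 0, 0, 0],
  [5, 2, -5, 0, 0, 0],
  [5, 2, -5, 0, 0, 0],
])

```text
time: 4.53
eef_pos: [0.5856, 0.2633, 0.0799]
tcp_rot: [[0.886, -0.464, -0.004], [-0.464, -0.886, 0.0], [-0.004, 0.002, -1.0]]
force: [0.2, 0.8, -0.0]
opening: 0.999
```

```bash
python3 - <<'E'
from h import *
plan((.5857,.2633,.08))
E
```

```text
t 4.53 pos [0.5856 0.2633 0.0799] yaw -27.7 q7 -2.76 q [-0.25  0.61 -0.36  1.66  0.25  0.91 -2.76] open 0.999 F [ 0.2  0.8 -0. ] tilt [-0.004  0.002]
 shift mm [ 0.1 -0.  -0.1] turn [0.002 0.004 0.   ]
```

Request:
step_arm([
  [0, 0, 0, 0, 0, 0],
  [0, 0, 0, 0, 0, 0],
  [0, 0, 0, 0, 0, 0],
  [0, 0, 0, 0, 0, 0],
  [0, 0, 0, 0, 0, 0],
], claw=1)

```text
time: 5.15
eef_pos: [0.5857, 0.2636, 0.0801]
tcp_rot: [[0.886, -0.464, -0.004], [-0.464, -0.886, 0.001], [-0.004, 0.001, -1.0]]
force: [0.9, 0.0, -0.2]
opening: 0.568
```

```bash
python3 - <<'E'
from h import *
plan((.5857,.2633,.08))
E
```

```text
t 5.15 pos [0.5857 0.2636 0.0801] yaw -27.7 q7 -2.76 q [-0.25  0.61 -0.36  1.66  0.25  0.91 -2.76] open 0.568 F [ 0.9  0.  -0.2] tilt [-0.004  0.001]
 shift mm [0.1 0.2 0.1] turn [0.001 0.004 0.   ]
```

Request:
step_arm([
  [0, 0, -0.2, 0, 0, -0.17],
  [0, 0, -0.4, 0, 0, -0.34],
  [0, 0, -0.7, 0, 0, -0.51],
  [0, 0, -0.9, 0, 0, -0.68],
  [0, 0, -1.1, 0, 0, -0.85],
])

```text
time: 5.78
eef_pos: [0.5855, 0.2632, 0.0811]
tcp_rot: [[0.931, 0.364, -0.004], [0.364, -0.931, 0.0], [-0.004, -0.002, -1.0]]
force: [-0.2, 0.3, 0.2]
opening: 0.564
```

```bash
python3 - <<'E'
from h import *
plan((.5857,.2633,.08))
E
```

```text
t 5.78 pos [0.5855 0.2632 0.0811] yaw 21.4 q7 -2.02 q [-0.11  0.65 -0.56  1.65  0.4   0.96 -2.02] open 0.564 F [-0.2  0.3  0.2] tilt [-0.004 -0.002]
 shift mm [ 0.2 -0.   1.1] turn [-0.002  0.004 -0.   ]
```

Request:
step_arm([
  [0, 0, -0.2, 0, 0, -0.18],
  [0, 0, -0.4, 0, 0, -0.36],
  [0, 0, -0.7, 0, 0, -0.54],
  [0, 0, -0.9, 0, 0, -0.72],
  [0, 0, -1.1, 0, 0, -0.9],
])

```text
time: 6.4
eef_pos: [0.5859, 0.2625, 0.0823]
tcp_rot: [[0.289, 0.957, -0.004], [0.957, -0.289, -0.001], [-0.002, -0.004, -1.0]]
force: [0.4, 0.0, 0.0]
opening: 0.565
```

```bash
python3 - <<'E'
from h import *
plan((.5857,.2633,.0801))
E
```

```text
t 6.4 pos [0.5859 0.2625 0.0823] yaw 73.2 q7 -1.23 q [ 0.02  0.72 -0.77  1.64  0.56  1.02 -1.23] open 0.565 F [0.4 0.  0. ] tilt [-0.002 -0.004]
 shift mm [ 0.7 -0.5  2.2] turn [-0.004  0.002 -0.   ]
```

Request:
step_arm([
  [0.1, -0.1, -0.2, 0, 0, -0.18],
  [0.2, -0.2, -0.5, 0, 0, -0.36],
  [0.4, -0.3, -0.7, 0, 0, -0.54],
  [0.6, -0.4, -0.9, 0, 0, -0.72],
  [0.7, -0.5, -1.2, 0, 0, -0.9],
])

```text
time: 7.02
eef_pos: [0.5866, 0.2627, 0.0836]
tcp_rot: [[-0.575, 0.818, -0.003], [0.818, 0.575, -0.001], [0.001, -0.003, -1.0]]
force: [0.8, -0.6, -1.6]
opening: 0.567
```

```bash
python3 - <<'E'
from h import *
plan((.5857,.2633,.0801))
E
```

```text
t 7.03 pos [0.5866 0.2627 0.0836] yaw 125.1 q7 -0.43 q [ 0.12  0.8  -0.97  1.63  0.72  1.11 -0.43] open 0.567 F [ 0.8 -0.6 -1.6] tilt [ 0.001 -0.003]
 shift mm [ 1.  -0.4  3.5] turn [-0.003 -0.001  0.   ]
```

Request:
step_arm([
  [0.2, -0.1, -0.2, 0, 0, -0.18],
  [0.4, -0.2, -0.4, 0, 0, -0.36],
  [0.6, -0.3, -0.6, 0, 0, -0.54],
  [0.8, -0.4, -0.8, 0, 0, -0.72],
  [1, -0.4, -1.1, 0, 0, -0.9],
])

```text
time: 7.65
eef_pos: [0.5866, 0.2632, 0.0848]
tcp_rot: [[-0.999, 0.054, -0.001], [0.054, 0.999, -0.001], [0.001, -0.001, -1.0]]
force: [1.4, 1.0, -0.2]
opening: 0.563
```

```bash
python3 - <<'E'
from h import *
plan((.5857,.2633,.0801))
E
```

```text
t 7.65 pos [0.5866 0.2632 0.0848] yaw 176.9 q7 0.38 q [ 0.2   0.89 -1.15  1.63  0.86  1.21  0.38] open 0.563 F [ 1.4  1.  -0.2] tilt [ 0.001 -0.001]
 shift mm [0.9 0.  4.7] turn [-0.001 -0.001  0.   ]
```

Request:
step_arm([
  [0.2, 0, -0.2, 0, 0, -0.18],
  [0.4, 0, -0.4, 0, 0, -0.36],
  [0.6, 0, -0.6, 0, 0, -0.54],
  [0.8, 0, -0.8, 0, 0, -0.72],
  [0.9, 0, -1.0, 0, 0, -0.9],
])

```text
time: 8.28
eef_pos: [0.5862, 0.2635, 0.0859]
tcp_rot: [[-0.659, -0.752, -0.001], [-0.752, 0.659, -0.0], [0.0, 0.0, -1.0]]
force: [0.8, 2.2, -0.6]
opening: 0.563
```

```bash
python3 - <<'E'
from h import *
plan((.5857,.2633,.0801))
E
```

```text
t 8.28 pos [0.5862 0.2635 0.0859] yaw -131.2 q7 1.21 q [ 0.25  0.99 -1.3   1.63  0.99  1.31  1.21] open 0.563 F [ 0.8  2.2 -0.6] tilt [0. 0.]
 shift mm [0.5 0.3 5.8] turn [ 0. -0. -0.]
```

Request:
step_arm([
  [0.1, 0, -0.2, 0, 0, -0.15],
  [0.2, 0.1, -0.4, 0, 0, -0.3],
  [0.3, 0.2, -0.6, 0, 0, -0.45],
  [0.4, 0.3, -0.7, 0, 0, -0.6],
  [0.5, 0.3, -0.9, 0, 0, -0.75],
])

```text
time: 8.9
eef_pos: [0.5857, 0.2636, 0.0868]
tcp_rot: [[0.036, -0.999, -0.001], [-0.999, -0.036, 0.001], [-0.001, 0.001, -1.0]]
force: [0.6, 1.2, 0.5]
opening: 0.569
```

```bash
python3 - <<'E'
from h import *
plan((.5857,.2633,.0801))
E
```

```text
t 8.9 pos [0.5857 0.2636 0.0868] yaw -88.0 q7 1.92 q [ 0.27  1.06 -1.39  1.63  1.06  1.39  1.92] open 0.569 F [0.6 1.2 0.5] tilt [-0.001  0.001]
 shift mm [0.3 0.1 6.7] turn [0.001 0.001 0.   ]
```

Request:
step_arm([
  [0, 0, 0, 0, 0, 0],
  [0, 0, 0, 0, 0, 0],
  [0, 0, 0, 0, 0, 0],
  [0, 0, 0, 0, 0, 0.18],
  [0, 0, 0, 0, 0, 0.36],
], claw=-0.6)

```text
time: 9.52
eef_pos: [0.5857, 0.2635, 0.0867]
tcp_rot: [[-0.326, -0.946, -0.001], [-0.946, 0.326, 0.001], [-0.0, 0.001, -1.0]]
force: [0.6, -0.3, -0.1]
opening: 0.801
```

Request:
step_arm([
  [0, 0, 0, 0, 0, 0.18],
  [0, 0, 0, 0, 0, 0.36],
  [0, 0, 0, 0, 0, 0.54],
  [0, 0, 0, 0, 0, 0.72],
  [0, 0, 0, 0, 0, 0.9],
])

```text
time: 10.15
eef_pos: [0.5857, 0.2634, 0.0868]
tcp_rot: [[-0.945, -0.326, -0.001], [-0.326, 0.945, 0.0], [0.0, 0.001, -1.0]]
force: [-0.1, 0.4, 0.1]
opening: 0.799
```

Request:
step_arm([
  [0, 0, 0, 0, 0, 0.18],
  [0, 0, 0, 0, 0, 0.36],
  [0, 0, 0, 0, 0, 0.54],
  [0, 0, 0, 0, 0, 0.72],
  [0, 0, 0, 0, 0, 0.9],
])

```text
time: 10.78
eef_pos: [0.5857, 0.2634, 0.0869]
tcp_rot: [[-0.839, 0.544, -0.0], [0.544, 0.839, 0.0], [0.0, 0.0, -1.0]]
force: [-0.2, 0.9, 0.7]
opening: 0.801
```

```bash
python3 - <<'E'
from h import *
plan((.5857,.2635,.0866))
E
```

```text
t 10.78 pos [0.5857 0.2634 0.0869] yaw 147.0 q7 -0.09 q [ 0.15  0.83 -1.04  1.63  0.77  1.14 -0.09] open 0.801 F [-0.2  0.9  0.7] tilt [0. 0.]
 shift mm [0.1 0.1 0.3] turn [ 0. -0. -0.]
```

Request:
step_arm([
  [0, 0, 0, 0, 0, 0.18],
  [0, 0, 0, 0, 0, 0.36],
  [0, 0, 0, 0, 0, 0.54],
  [0, 0, 0, 0, 0, 0.72],
  [0, 0, 0, 0, 0, 0.9],
])

```text
time: 11.4
eef_pos: [0.5856, 0.2634, 0.0871]
tcp_rot: [[-0.088, 0.996, -0.0], [0.996, 0.088, 0.0], [0.0, -0.0, -1.0]]
force: [0.3, 0.2, -0.5]
opening: 0.804
```

Request:
step_arm([
  [0, 0, 0, 0, 0, 0.18],
  [0, 0, 0, 0, 0, 0.36],
  [0, 0, 0, 0, 0, 0.54],
  [0, 0, 0, 0, 0, 0.72],
  [0, 0, 0, 0, 0, 0.9],
])

```text
time: 12.02
eef_pos: [0.5855, 0.2635, 0.0872]
tcp_rot: [[0.73, 0.683, -0.0], [0.683, -0.73, 0.0], [0.0, -0.0, -1.0]]
force: [-0.6, -0.1, -0.3]
opening: 0.804
```

```bash
python3 - <<'E'
from h import *
plan((.5857,.2634,.0867))
E
```

```text
t 12.03 pos [0.5855 0.2635 0.0872] yaw 43.1 q7 -1.68 q [-0.06  0.67 -0.65  1.65  0.46  0.98 -1.68] open 0.804 F [-0.6 -0.1 -0.3] tilt [ 0. -0.]
 shift mm [0.1 0.2 0.5] turn [-0. -0.  0.]
```

Request:
step_arm([
  [0, 0, 0.1, 0, 0, 0.18],
  [0, 0, 0.2, 0, 0, 0.36],
  [0, 0, 0.4, 0, 0, 0.54],
  [0, 0, 0.5, 0, 0, 0.72],
  [0, 0, 0.5, 0, 0, 0.9],
])

```text
time: 12.65
eef_pos: [0.5853, 0.2637, 0.0869]
tcp_rot: [[0.988, -0.154, 0.0], [-0.154, -0.988, 0.001], [-0.0, -0.001, -1.0]]
force: [0.7, -0.2, 0.6]
opening: 0.799
```

Request:
step_arm([
  [0, 0, 0, 0, 0, 0],
  [0, 0, 0, 0, 0, 0],
  [0, 0, 0, 0, 0, 0],
  [0, 0, 0, 0, 0, 0],
  [0, 0, 0, 0, 0, 0],
], claw=1)

```text
time: 13.28
eef_pos: [0.5853, 0.2637, 0.0869]
tcp_rot: [[0.988, -0.154, -0.0], [-0.154, -0.988, 0.001], [-0.0, -0.001, -1.0]]
force: [-0.1, -0.0, 2.4]
opening: 0.568
```

```bash
python3 - <<'E'
from h import *
plan((.5857,.2634,.0867))
E
```

```text
t 13.28 pos [0.5853 0.2637 0.0869] yaw -8.9 q7 -2.47 q [-0.2   0.62 -0.43  1.66  0.3   0.93 -2.47] open 0.568 F [-0.1 -0.   2.4] tilt [-0.    -0.001]
 shift mm [0.4 0.2 0.2] turn [-0.001  0.    -0.   ]
```

Request:
step_arm([
  [0, 0, -0.2, 0, 0, -0.18],
  [0, 0, -0.4, 0, 0, -0.36],
  [0, 0, -0.7, 0, 0, -0.54],
  [0, 0, -0.9, 0, 0, -0.72],
  [0, 0, -1.1, 0, 0, -0.9],
])

```text
time: 13.9
eef_pos: [0.5858, 0.2634, 0.0881]
tcp_rot: [[0.731, 0.682, 0.001], [0.682, -0.731, 0.001], [0.001, -0.0, -1.0]]
force: [-0.1, -0.0, -0.0]
opening: 0.566
```

Request:
step_arm([
  [0, 0, -0.2, 0, 0, -0.18],
  [0, 0, -0.4, 0, 0, -0.36],
  [0, 0, -0.7, 0, 0, -0.54],
  [0, 0, -0.9, 0, 0, -0.72],
  [0, 0, -1.1, 0, 0, -0.9],
])

```text
time: 14.52
eef_pos: [0.5864, 0.2631, 0.0893]
tcp_rot: [[-0.086, 0.996, 0.002], [0.996, 0.086, 0.001], [0.001, 0.002, -1.0]]
force: [-0.0, 0.3, -0.9]
opening: 0.567
```

```bash
python3 - <<'E'
from h import *
plan((.5857,.2634,.0869+.008*103/360))
E
```

```text
t 14.53 pos [0.5864 0.2631 0.0893] yaw 94.9 q7 -0.89 q [ 0.06  0.73 -0.85  1.64  0.62  1.06 -0.89] open 0.567 F [-0.   0.3 -0.9] tilt [0.001 0.002]
 shift mm [ 0.3 -0.7  0.1] turn [ 0.002 -0.001 -0.   ]
```

Request:
step_arm([
  [0.1, -0.1, -0.2, 0, 0, -0.18],
  [0.2, -0.2, -0.4, 0, 0, -0.36],
  [0.3, -0.4, -0.6, 0, 0, -0.54],
  [0.3, -0.6, -0.8, 0, 0, -0.72],
  [0.3, -0.7, -1.0, 0, 0, -0.9],
])

```text
time: 15.15
eef_pos: [0.5866, 0.2634, 0.0905]
tcp_rot: [[-0.837, 0.547, 0.003], [0.547, 0.837, 0.001], [-0.002, 0.003, -1.0]]
force: [0.9, 1.1, 0.3]
opening: 0.566
```

Request:
step_arm([
  [0, 0, -0.2, 0, 0, -0.18],
  [0, 0, -0.4, 0, 0, -0.36],
  [0, 0, -0.7, 0, 0, -0.54],
  [0, 0, -0.9, 0, 0, -0.72],
  [0, 0, -1.1, 0, 0, -0.9],
])

```text
time: 15.78
eef_pos: [0.5869, 0.2636, 0.0917]
tcp_rot: [[-0.947, -0.321, 0.003], [-0.321, 0.947, 0.003], [-0.004, 0.001, -1.0]]
force: [0.6, 0.2, 0.4]
opening: 0.565
```

```bash
python3 - <<'E'
from h import *
plan((.5857,.2634,.0869+.008*207/360))
E
```

```text
t 15.78 pos [0.5869 0.2636 0.0917] yaw -161.3 q7 0.73 q [ 0.23  0.92 -1.21  1.63  0.91  1.25  0.73] open 0.565 F [0.6 0.2 0.4] tilt [-0.004  0.001]
 shift mm [1.3 0.2 0.2] turn [0.001 0.004 0.   ]
```

Request:
step_arm([
  [0.2, 0, -0.2, 0, 0, -0.18],
  [0.5, 0, -0.4, 0, 0, -0.36],
  [0.8, 0.1, -0.6, 0, 0, -0.54],
  [1, 0.2, -0.8, 0, 0, -0.72],
  [1.3, 0.2, -1.0, 0, 0, -0.9],
])

```text
time: 16.4
eef_pos: [0.5859, 0.2639, 0.0928]
tcp_rot: [[-0.332, -0.943, 0.004], [-0.943, 0.332, 0.004], [-0.005, -0.002, -1.0]]
force: [0.2, 2.1, 0.2]
opening: 0.561
```

```bash
python3 - <<'E'
from h import *
plan((.5857,.2634,.12))
E
```

```text
t 16.4 pos [0.5859 0.2639 0.0928] yaw -109.4 q7 1.57 q [ 0.27  1.02 -1.35  1.63  1.02  1.35  1.57] open 0.561 F [0.2 2.1 0.2] tilt [-0.005 -0.002]
 shift mm [  0.4  -0.  -27.2] turn [-0.002  0.005 -0.   ]
```

Turned about 560° in total. Now a gentle straight lift, watching the force.

Request:
step_arm([
  [0.2, 0, -2, 0, 0, -0.15],
  [0.4, 0, -5, 0, 0, -0.15],
  [0.4, 0, -10, 0, 0, -0.15],
  [0.4, 0, -16, 0, 0, -0.15],
  [0.4, 0, -22, 0, 0, -0.15],
])

```text
time: 17.02
eef_pos: [0.5857, 0.2633, 0.1154]
tcp_rot: [[-0.188, -0.982, 0.004], [-0.982, 0.188, 0.003], [-0.004, -0.003, -1.0]]
force: [-0.7, -0.5, -1.4]
opening: 0.567
```

Request:
step_arm([
  [0, 0, -6, 0, 0, 0],
  [0, 0, -12, 0, 0, 0],
  [0, 0, -20, 0, 0, 0],
  [0, 0, -28, 0, 0, 0],
  [0, 0, -36, 0, 0, 0],
])

```text
time: 17.65
eef_pos: [0.5855, 0.2632, 0.152]
tcp_rot: [[-0.188, -0.982, 0.004], [-0.982, 0.188, 0.003], [-0.004, -0.003, -1.0]]
force: [0.3, -1.2, -1.6]
opening: 0.565
```

```bash
python3 - <<'E'
from h import *
plan((.502,-.0155,.14),30)
c=camera("scene"); save(c,"pics/s2.png",(220,110,430,290),3.5)
E
```

```text
t 17.65 pos [0.5855 0.2632 0.152 ] yaw -100.8 q7 1.75 q [ 0.28  0.96 -1.4   1.58  0.95  1.42  1.75] open 0.565 F [ 0.3 -1.2 -1.6] tilt [-0.004 -0.003]
 shift mm [289.5  29.7  10.7] turn [-6.000e-03 -2.000e-03 -2.284e+00]
```

View pics/s2.png

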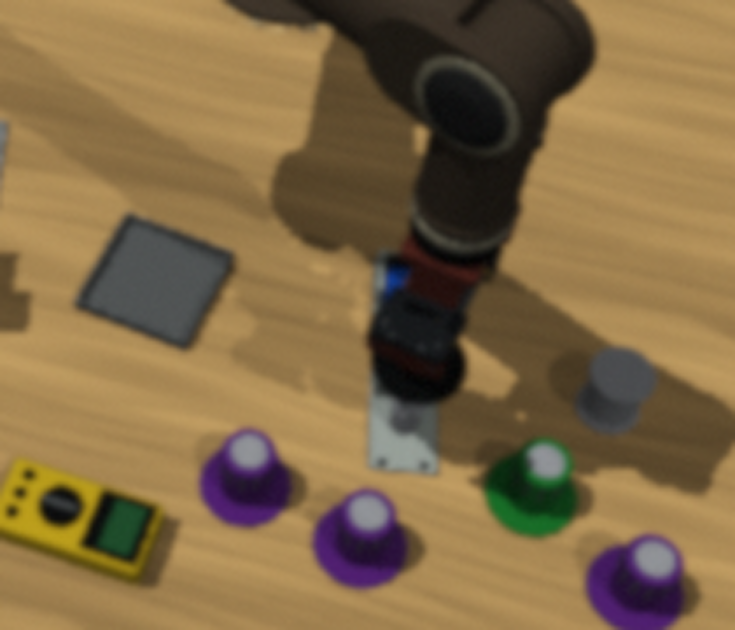

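Request:
step_arm([
  [50, 5, 0, 0, 0, 0.17],
  [105, 11, 0, 0, 0, 0.34],
  [160, 17, 0, 0, 0, 0.51],
  [215, 23, 0, 0, 0, 0.68],
  [260, 28, 0, 0, 0, 0.85],
])

```text
time: 18.32
eef_pos: [0.5086, 0.0113, 0.1517]
tcp_rot: [[-0.865, -0.501, 0.005], [-0.501, 0.865, 0.003], [-0.006, 0.0, -1.0]]
force: [0.7, 0.2, -2.3]
opening: 0.568
```

```bash
python3 - <<'E'
from h import *
plan((.502,-.0155,.07),12)
E
```

```text
t 18.32 pos [0.5086 0.0113 0.1517] yaw -149.9 q7 1.27 q [ 0.86  0.74 -1.41  1.9   0.79  1.21  1.27] open 0.568 F [ 0.7  0.2 -2.3] tilt [-0.006  0.   ]
 shift mm [ 19.7 -19.9  81.6] turn [-8.000e-03  2.000e-03 -2.826e+00]
```

Request:
step_arm([
  [10, -10, 5, 0, 0, 0.18],
  [20, -20, 20, 0, 0, 0.36],
  [20, -20, 40, 0, 0, 0.54],
  [20, -20, 55, 0, 0, 0.72],
  [20, -20, 65, 0, 0, 0.9],
])

```text
time: 18.95
eef_pos: [0.5014, -0.0159, 0.0861]
tcp_rot: [[-0.928, 0.372, 0.005], [0.372, 0.928, 0.003], [-0.003, 0.005, -1.0]]
force: [-1.0, 0.6, -1.9]
opening: 0.563
```

```bash
python3 - <<'E'
from h import *
plan((.502,-.0155,.041),12)
E
```

```text
t 18.95 pos [ 0.5014 -0.0159  0.0861] yaw 158.2 q7 0.47 q [ 0.78  0.66 -1.14  1.98  0.73  0.98  0.47] open 0.563 F [-1.   0.6 -1.9] tilt [-0.003  0.005]
 shift mm [-0.2  0.4 45.1] turn [ 0.006 -0.005  2.551]
```

Request:
step_arm([
  [0, 0, 15, 0.006, -0.005, 0],
  [0, 0, 28, 0.006, -0.005, 0],
  [0, 0, 38, 0.006, -0.005, 0],
  [0, 0, 42, 0.006, -0.005, 0],
  [0, 0, 43, 0.006, -0.005, 0],
])

```text
time: 19.58
eef_pos: [0.5016, -0.0157, 0.0429]
tcp_rot: [[-0.929, 0.371, 0.007], [0.371, 0.929, -0.004], [-0.008, -0.001, -1.0]]
force: [-0.4, 0.5, -0.6]
opening: 0.568
```

Request:
step_arm([
  [0, 0, 0.5, 0, 0, 0],
  [0, 0, 1, 0, 0, 0],
  [0, 0, 1.5, 0, 0, 0],
  [0, 0, 2, 0, 0, 0],
  [0, 0, 2, 0, 0, 0],
])

```text
time: 20.2
eef_pos: [0.5018, -0.0158, 0.0411]
tcp_rot: [[-0.928, 0.371, 0.007], [0.371, 0.928, -0.004], [-0.008, -0.001, -1.0]]
force: [-1.4, 0.0, 1.2]
opening: 0.564
```

```bash
python3 - <<'E'
from h import *
plan((.502,-.0155,.0402),12)
E
```

```text
t 20.2 pos [ 0.5018 -0.0158  0.0411] yaw 158.2 q7 0.4 q [ 0.72  0.71 -1.06  2.02  0.82  0.91  0.4 ] open 0.564 F [-1.4  0.   1.2] tilt [-0.008 -0.001]
 shift mm [-0.   0.3  0.9] turn [0.01  0.004 2.552]
```

Request:
step_arm([
  [0, 0, 0.3, 0, 0, 0],
  [0, 0, 0.3, 0, 0, 0],
  [0, 0, 0, 0, 0, 0],
  [0, 0, -15, 0.01, 0.004, 0],
  [0, 0, -40, 0.01, 0.004, 0],
], claw=-1)

```text
time: 20.82
eef_pos: [0.5013, -0.0152, 0.082]
tcp_rot: [[-0.929, 0.371, -0.001], [0.371, 0.929, -0.012], [-0.003, -0.011, -1.0]]
force: [-0.3, 0.0, 0.8]
opening: 1.0
```

```bash
python3 - <<'E'
from h import *
plan((.483,.2407,.13),12.1)
c=camera("scene"); save(c,"pics/s3.png",(220,110,430,290),3.5)
E
```

```text
t 20.82 pos [ 0.5013 -0.0152  0.082 ] yaw 158.2 q7 0.45 q [ 0.76  0.66 -1.12  1.98  0.74  0.99  0.45] open 1.0 F [-0.3  0.   0.8] tilt [-0.003 -0.011]
 shift mm [111.7 230.3 -50.9] turn [-1.000e-03  1.600e-02  2.551e+00]
```

View pics/s3.png

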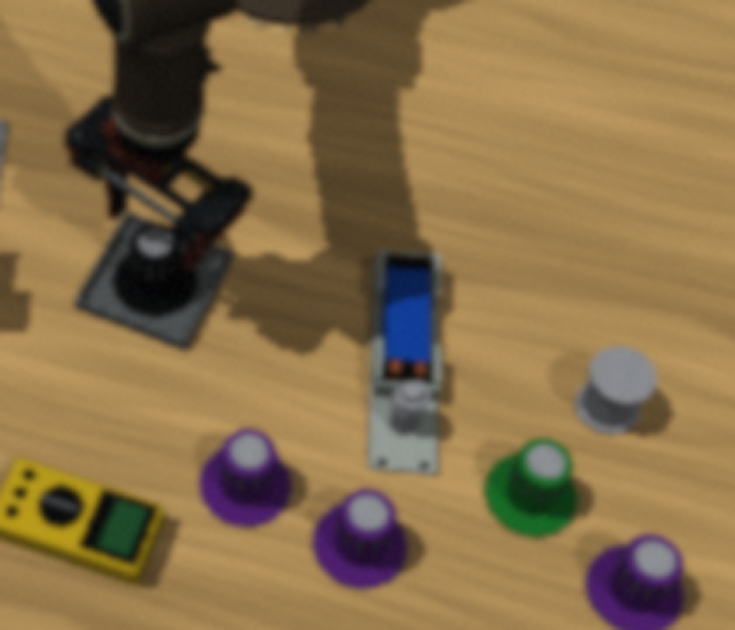

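Request:
step_arm([
  [0, 0, -30, 0, 0, 0.1],
  [25, 50, -50, 0, 0, 0.27],
  [50, 100, -50, 0, 0, 0.44],
  [75, 150, -50, 0, 0, 0.61],
  [98, 200, -50, 0, 0, 0.78],
])

```text
time: 21.5
eef_pos: [0.4857, 0.21, 0.1335]
tcp_rot: [[-0.395, 0.919, 0.004], [0.919, 0.395, -0.012], [-0.012, -0.001, -1.0]]
force: [1.1, -0.1, -0.3]
opening: 0.998
```

```bash
python3 - <<'E'
from h import *
plan((.483,.2407,.12),12.1)
E
```

```text
t 21.5 pos [0.4857 0.21   0.1335] yaw 113.3 q7 -0.58 q [ 0.22  0.54 -0.97  1.88  0.54  1.01 -0.58] open 0.998 F [ 1.1 -0.1 -0.3] tilt [-0.012 -0.001]
 shift mm [29.4  9.7 13.1] turn [0.01  0.01  1.765]
```

Request:
step_arm([
  [15, 5, 0, 0, 0, 0.18],
  [29, 10, 0, 0, 0, 0.36],
  [29, 10, 0, 0, 0, 0.54],
  [29, 10, 0, 0, 0, 0.72],
  [29, 10, 0, 0, 0, 0.9],
])

```text
time: 22.12
eef_pos: [0.4832, 0.2413, 0.1339]
tcp_rot: [[0.479, 0.878, 0.004], [0.878, -0.479, -0.011], [-0.008, 0.009, -1.0]]
force: [-0.3, -0.1, 0.0]
opening: 1.001
```

```bash
python3 - <<'E'
from h import *
plan((.483,.2407,.08),12.1)
E
```

```text
t 22.12 pos [0.4832 0.2413 0.1339] yaw 61.4 q7 -1.42 q [ 0.02  0.47 -0.75  1.86  0.4   0.97 -1.42] open 1.001 F [-0.3 -0.1  0. ] tilt [-0.008  0.009]
 shift mm [-0.2 -0.4 53.9] turn [0.012 0.004 0.86 ]
```

Request:
step_arm([
  [0, 0, 5, 0.002, 0.001, 0.17],
  [0, 0, 15, 0.004, 0.002, 0.34],
  [0, 0, 25, 0.006, 0.002, 0.51],
  [0, 0, 35, 0.01, 0.003, 0.69],
  [0, 0, 45, 0.012, 0.004, 0.86],
])

```text
time: 22.75
eef_pos: [0.4834, 0.2414, 0.0894]
tcp_rot: [[0.979, 0.205, 0.0], [0.205, -0.979, 0.001], [0.001, -0.001, -1.0]]
force: [0.1, -0.1, -0.3]
opening: 1.001
```

```bash
python3 - <<'E'
from h import *
plan((.4838,.241,.012),12.3)
c=camera("top"); save(c,"pics/t4.png",(120,130,260,270),4)
c=camera("scene"); save(c,"pics/s4.png",(270,130,400,250),5)
E
```

```text
t 22.75 pos [0.4834 0.2414 0.0894] yaw 11.8 q7 -2.2 q [-0.14  0.48 -0.53  1.91  0.32  0.83 -2.2 ] open 1.001 F [ 0.1 -0.1 -0.3] tilt [ 0.001 -0.001]
 shift mm [ 0.3  0.6 77.4] turn [-0.001 -0.001 -0.008]
```

View pics/s4.png

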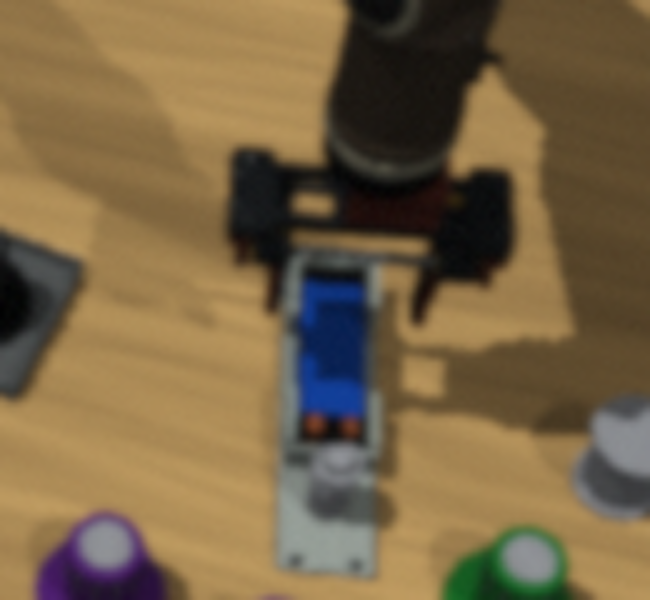

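View pics/t4.png

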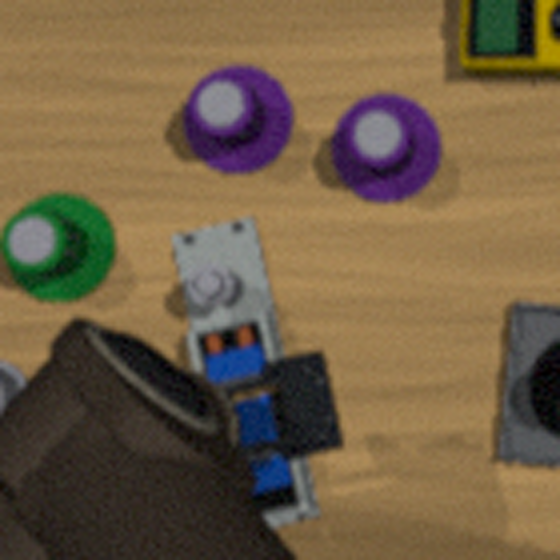

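Request:
step_arm([
  [0.3, 0.6, 20, 0, 0, -0.008],
  [0.3, 0.6, 40, 0, 0, -0.008],
  [0.3, 0.6, 56, 0, 0, -0.008],
  [0.3, 0.6, 66, 0, 0, -0.008],
  [0.3, 0.6, 70, 0, 0, -0.008],
])

```text
time: 23.48
eef_pos: [0.483, 0.2405, 0.0185]
tcp_rot: [[0.976, 0.217, -0.001], [0.217, -0.976, 0.0], [-0.001, -0.0, -1.0]]
force: [0.4, -0.0, 0.2]
opening: 1.002
```

```bash
python3 - <<'E'
from h import *
plan((.4838,.241,.012),12.3)
E
```

```text
t 23.48 pos [0.483  0.2405 0.0185] yaw 12.6 q7 -2.26 q [-0.19  0.58 -0.48  1.95  0.4   0.7  -2.26] open 1.002 F [ 0.4 -0.   0.2] tilt [-0.001 -0.   ]
 shift mm [ 0.8 -0.3  6.5] turn [-0.     0.001  0.005]
```

Request:
step_arm([
  [0.8, -0.3, 4, 0, 0, 0.005],
  [0.8, -0.3, 6, 0, 0, 0.005],
  [0.8, -0.3, 6, 0, 0, 0.005],
  [0.8, -0.3, 6, 0, 0, 0.005],
  [0.8, -0.3, 6, 0, 0, 0.005],
])

```text
time: 24.1
eef_pos: [0.4838, 0.2411, 0.0127]
tcp_rot: [[0.977, 0.213, -0.001], [0.213, -0.977, 0.0], [-0.001, -0.0, -1.0]]
force: [0.9, -0.3, -0.1]
opening: 1.002
```

Request:
step_arm([
  [0, 0, 0, 0, 0, 0],
  [0, 0, 0, 0, 0, 0],
  [0, 0, 0, 0, 0, 0],
  [0, 0, 0, 0, 0, 0],
  [0, 0, 0, 0, 0, 0],
], claw=1)

```text
time: 24.72
eef_pos: [0.4838, 0.2411, 0.0127]
tcp_rot: [[0.977, 0.213, -0.001], [0.213, -0.977, 0.0], [-0.001, -0.001, -1.0]]
force: [0.1, 0.5, 0.7]
opening: 0.498
```

```bash
python3 - <<'E'
from h import *
plan((.4838,.241,.1))
E
```

```text
t 24.73 pos [0.4838 0.2411 0.0127] yaw 12.3 q7 -2.27 q [-0.19  0.59 -0.47  1.95  0.41  0.69 -2.27] open 0.498 F [0.1 0.5 0.7] tilt [-0.001 -0.001]
 shift mm [ -0.1   0.1 -87.3] turn [-0.001  0.001 -0.   ]
```

Request:
step_arm([
  [0, 0, -10, 0, 0, 0],
  [0, 0, -25, 0, 0, 0],
  [0, 0, -50, 0, 0, 0],
  [0, 0, -85, 0, 0, 0],
  [0, 0, -120, 0, 0, 0],
])

```text
time: 25.35
eef_pos: [0.4837, 0.241, 0.1346]
tcp_rot: [[0.977, 0.213, -0.001], [0.213, -0.977, 0.0], [-0.001, -0.001, -1.0]]
force: [0.3, -0.0, -3.7]
opening: 0.501
```

```bash
python3 - <<'E'
from h import *
plan((.4464,-.271,.13),14.1)
c=camera("scene"); save(c,"pics/s5.png",(220,110,430,290),3.5)
import pickle; pickle.dump(c,open("c5.pkl","wb"))
E
```

```text
t 25.35 pos [0.4837 0.241  0.1346] yaw 12.3 q7 -2.16 q [-0.11  0.42 -0.56  1.87  0.28  0.93 -2.16] open 0.501 F [ 0.3 -0.  -3.7] tilt [-0.001 -0.001]
 shift mm [-145.4  492.4    4.4] turn [-0.001  0.001 -0.032]
```

View pics/s5.png

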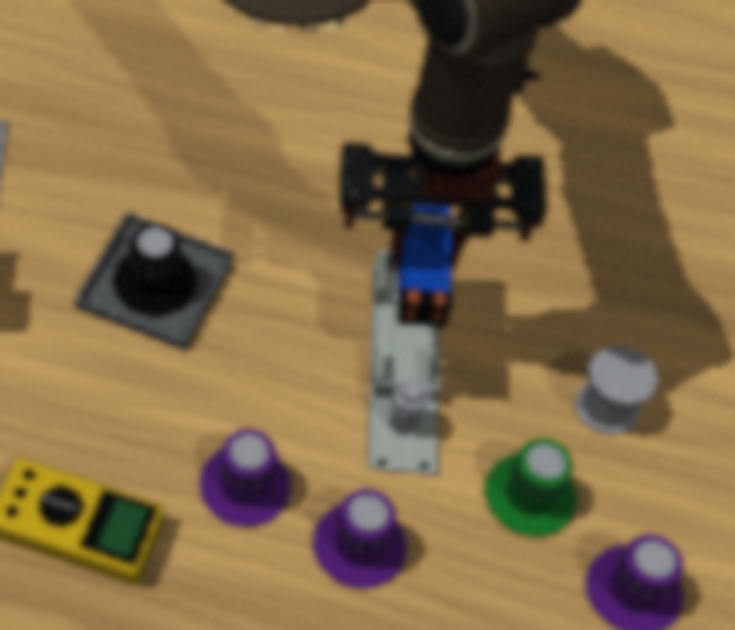

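Request:
step_arm([
  [-12, 40, 0, 0, 0, 0],
  [-27, 93, 0, 0, 0, 0],
  [-43, 146, 0, 0, 0, 0],
  [-59, 199, 0, 0, 0, -0.01],
  [-75, 252, 0, 0, 0, -0.02],
])

```text
time: 26.02
eef_pos: [0.4657, -0.0214, 0.1388]
tcp_rot: [[0.972, 0.233, 0.006], [0.233, -0.972, 0.003], [0.006, -0.001, -1.0]]
force: [1.1, -0.6, -3.8]
opening: 0.499
```

```bash
python3 - <<'E'
from h import *
plan((.4464,-.271,.12),14.1)
E
```

```text
t 26.02 pos [ 0.4657 -0.0214  0.1388] yaw 13.5 q7 -1.57 q [ 0.38  0.28 -0.51  2.04  0.18  0.85 -1.57] open 0.499 F [ 1.1 -0.6 -3.8] tilt [ 0.006 -0.001]
 shift mm [-77.1 238.3  18. ] turn [-0.001 -0.006 -0.011]
```

Request:
step_arm([
  [-17, 52, 2, 0, 0, 0],
  [-34, 105, 5, 0, -0.003, -0.005],
  [-51, 158, 10, 0, -0.006, -0.01],
  [-67, 208, 15, 0, -0.006, -0.01],
  [-77, 238, 30, 0, -0.006, -0.01],
])

```text
time: 26.65
eef_pos: [0.4461, -0.274, 0.1086]
tcp_rot: [[0.971, 0.24, 0.001], [0.24, -0.971, -0.0], [0.001, 0.001, -1.0]]
force: [0.1, 0.4, -4.3]
opening: 0.498
```

```bash
python3 - <<'E'
from h import *
import pickle
plan((.4464,-.271,.0107),14.1)
c=camera("top"); save(c,"pics/t6.png",(280,130,440,290),3.7)
d=camera("scene"); save(d,"pics/s6.png",(130,90,300,220),4)
pickle.dump({"top":c,"scene":d},open("c6.pkl","wb"))
E
```

```text
t 26.65 pos [ 0.4461 -0.274   0.1086] yaw 13.9 q7 -1.05 q [ 0.76  0.4  -0.38  1.94  0.2   0.83 -1.05] open 0.498 F [ 0.1  0.4 -4.3] tilt [0.001 0.001]
 shift mm [ 0.9 -2.9 97.9] turn [ 0.001 -0.001 -0.004]
```

View pics/t6.png

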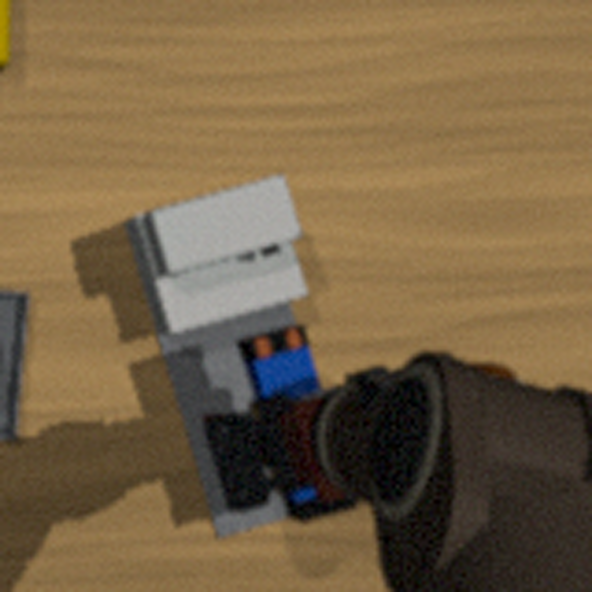

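View pics/s6.png

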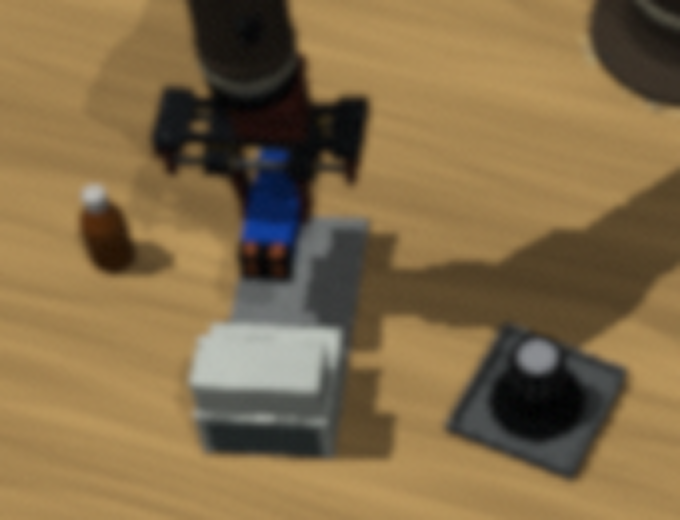

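Request:
step_arm([
  [0.9, -2.9, 25, 0, 0, -0.004],
  [0.9, -2.9, 50, 0, 0, -0.004],
  [0.9, -2.9, 72, 0, 0, -0.004],
  [0.9, -2.9, 86, 0, 0, -0.004],
  [0.9, -2.9, 92, 0, 0, -0.004],
])

```text
time: 27.38
eef_pos: [0.4443, -0.2709, 0.0145]
tcp_rot: [[0.97, 0.242, -0.003], [0.242, -0.97, 0.001], [-0.002, -0.002, -1.0]]
force: [0.0, 0.6, -4.8]
opening: 0.499
```

```bash
python3 - <<'E'
from h import *
plan((.4464,-.271,.0107),14.1)
E
```

```text
t 27.38 pos [ 0.4443 -0.2709  0.0145] yaw 14.0 q7 -1.13 q [ 0.71  0.54 -0.33  2.01  0.28  0.64 -1.13] open 0.499 F [ 0.   0.6 -4.8] tilt [-0.002 -0.002]
 shift mm [2.1 0.6 3.8] turn [-0.002  0.002 -0.002]
```

Request:
step_arm([
  [1, 0.3, 1, -0.002, 0.002, 0],
  [2, 0.6, 2, -0.002, 0.002, 0],
  [2, 0.6, 3, -0.002, 0.002, 0],
  [2, 0.6, 3.8, -0.002, 0.002, 0],
  [2, 0.6, 3.8, -0.002, 0.002, 0],
])

```text
time: 28.0
eef_pos: [0.4464, -0.2711, 0.0108]
tcp_rot: [[0.97, 0.242, -0.0], [0.242, -0.97, -0.0], [-0.0, 0.0, -1.0]]
force: [-0.3, 0.0, -4.0]
opening: 0.496
```

```bash
python3 - <<'E'
from h import *
plan((.4464,-.271,.0107),14.1)
E
```

```text
t 28.0 pos [ 0.4464 -0.2711  0.0108] yaw 14.0 q7 -1.14 q [ 0.71  0.55 -0.33  2.01  0.29  0.63 -1.14] open 0.496 F [-0.3  0.  -4. ] tilt [-0.  0.]
 shift mm [ 0.  -0.1  0.1] turn [ 0.     0.    -0.002]
```

Request:
step_arm([
  [0, 0, 0.4, 0, 0, 0],
  [0, 0, 0.8, 0, 0, 0],
  [0, 0, 1.2, 0, 0, 0],
  [0, 0, 1.2, 0, 0, 0],
  [0, 0, 1.2, 0, 0, 0],
])

```text
time: 28.62
eef_pos: [0.4464, -0.2711, 0.0107]
tcp_rot: [[0.97, 0.241, -0.0], [0.241, -0.97, -0.001], [-0.0, 0.001, -1.0]]
force: [-4.2, 2.5, 11.7]
opening: 0.502
```

Request:
step_arm([
  [0, 0, -0.6, 0, 0, 0],
  [0, 0, -0.6, 0, 0, 0],
  [0, 0, -1, 0, 0, 0],
  [0, 0, -20, 0, 0, 0],
  [0, 0, -50, 0, 0, 0],
], claw=-1)

```text
time: 29.25
eef_pos: [0.4457, -0.2707, 0.0604]
tcp_rot: [[0.97, 0.242, -0.002], [0.242, -0.97, 0.0], [-0.002, -0.001, -1.0]]
force: [0.1, 0.7, 0.2]
opening: 0.991
```

Request:
step_arm([
  [-15, 0, -20, 0, 0, 0],
  [-30, 0, -20, 0, 0, 0],
  [-45, 0, -20, 0, 0, 0],
  [-52, 0, -20, 0, 0, 0],
  [-52, 0, -20, 0, 0, 0],
])

```text
time: 29.88
eef_pos: [0.3946, -0.2833, 0.0799]
tcp_rot: [[0.971, 0.241, -0.003], [0.241, -0.971, 0.001], [-0.003, -0.002, -1.0]]
force: [0.3, -0.6, -0.2]
opening: 1.004
```

```bash
python3 - <<'E'
from h import *
import pickle
plan((.396,-.284,.0125),14.1)
c=camera("top"); save(c,"pics/t7.png",(300,150,400,290),4)
d=camera("scene"); save(d,"pics/s7.png",(150,110,250,220),5)
pickle.dump({"top":c,"scene":d},open("c7.pkl","wb"))
def biggest(m):
    n,l,s,ce=cv2.connectedComponentsWithStats(m.astype(np.uint8)); i=1+np.argmax(s[1:,4]); return l==i
for n,c in(("top",c),("scene",d)):
    im,xs,ys=rect(c,.038,.33,.56,-.38,-.18); hsv=cv2.cvtColor(im,cv2.COLOR_RGB2HSV)
    cv2.imwrite(f"pics/r7{n}.png",im[:,:,::-1])
    m=biggest((hsv[...,0]>105)&(hsv[...,0]<125)&(hsv[...,1]>150)&(hsv[...,2]>50))
    i,j=np.nonzero(m); r=cv2.minAreaRect(np.stack([xs[i],ys[j]],1).astype(np.float32)*1000); print(n,r)
E
```

```text
t 29.88 pos [ 0.3946 -0.2833  0.0799] yaw 13.9 q7 -1.0 q [ 0.83  0.39 -0.38  2.05  0.21  0.74 -1.  ] open 1.004 F [ 0.3 -0.6 -0.2] tilt [-0.003 -0.002]
 shift mm [ 1.4  1.2 67.4] turn [-0.002  0.003 -0.003]
top ((449.5047302246094, -267.95654296875), (104.75013732910156, 48.15486526489258), 13.828661918640137)
scene ((447.0404968261719, -267.2102966308594), (112.62189483642578, 47.02465057373047), 13.495734214782715)
```

View pics/t7.png

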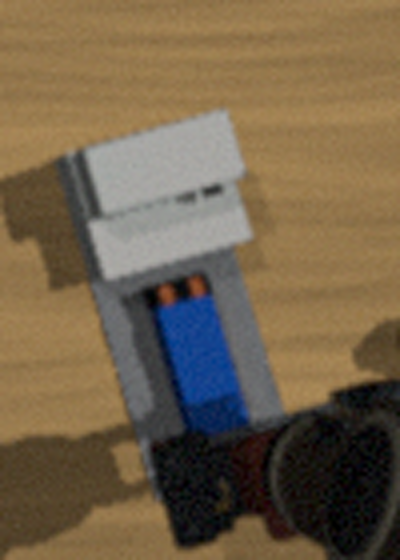

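View pics/s7.png

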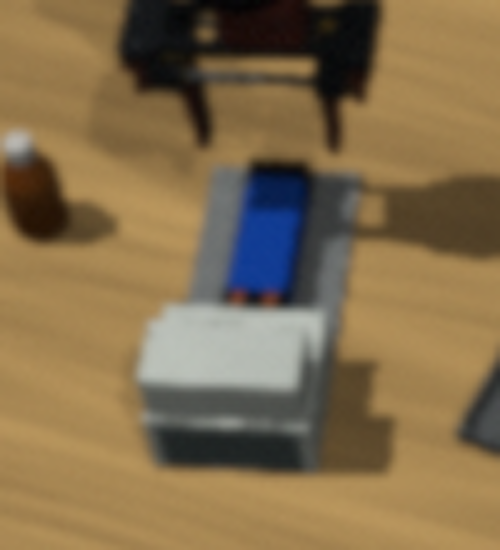

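View pics/r7top.png

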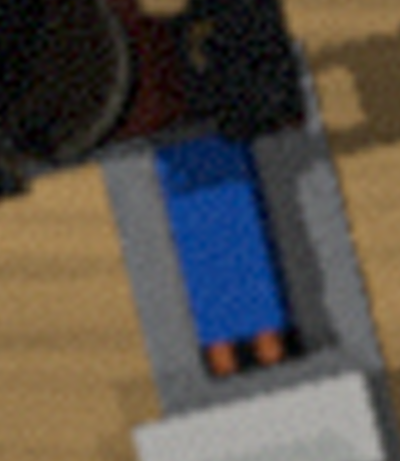

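Request:
step_arm([
  [1, 1, 18, 0, 0.003, 0],
  [1, 1, 36, 0, 0.003, 0],
  [1, 1, 52, 0, 0.003, 0],
  [1, 1, 62, 0, 0.003, 0],
  [1, 1, 66, 0, 0.003, 0],
])

```text
time: 30.6
eef_pos: [0.3967, -0.2835, 0.0136]
tcp_rot: [[0.97, 0.242, 0.0], [0.242, -0.97, 0.002], [0.001, -0.002, -1.0]]
force: [0.1, -0.0, 0.6]
opening: 0.999
```

```bash
python3 - <<'E'
from h import *
plan((.396,-.284,.0125),14.0)
E
```

```text
t 30.6 pos [ 0.3967 -0.2835  0.0136] yaw 14.0 q7 -1.07 q [ 0.79  0.5  -0.33  2.09  0.28  0.59 -1.07] open 0.999 F [ 0.1 -0.   0.6] tilt [ 0.001 -0.002]
 shift mm [-0.8  0.4  1.1] turn [-0.002 -0.001  0.   ]
```

Request:
step_arm([
  [0, 0, 1, 0, 0, 0],
  [0, 0, 1, 0, 0, 0],
  [0, 0, 1, 0, 0, 0],
  [0, 0, 1, 0, 0, 0],
  [0, 0, 1, 0, 0, 0],
], claw=1)

```text
time: 31.22
eef_pos: [0.3967, -0.2836, 0.0128]
tcp_rot: [[0.97, 0.242, 0.001], [0.242, -0.97, 0.002], [0.001, -0.002, -1.0]]
force: [-0.1, 0.8, -0.0]
opening: 0.505
```

```bash
python3 - <<'E'
from h import *
plan((.396,-.284,.0125),14.0)
E
```

```text
t 31.23 pos [ 0.3967 -0.2836  0.0128] yaw 14.0 q7 -1.07 q [ 0.79  0.51 -0.33  2.09  0.28  0.59 -1.07] open 0.505 F [-0.1  0.8 -0. ] tilt [ 0.001 -0.002]
 shift mm [-0.8  0.2  0.3] turn [-0.002 -0.001  0.   ]
```

Request:
step_arm([
  [8, 0.3, 0, 0, 0, 0],
  [18, 0.6, 0, 0, 0, 0],
  [28, 1, 0, 0, 0, 0],
  [38, 1.3, 0, 0, 0, 0],
  [48, 1.5, 0, 0, 0, 0],
])

```text
time: 31.85
eef_pos: [0.4421, -0.274, 0.0128]
tcp_rot: [[0.971, 0.241, -0.003], [0.241, -0.971, 0.001], [-0.002, -0.002, -1.0]]
force: [-5.5, -0.6, 4.8]
opening: 0.502
```

```bash
python3 - <<'E'
from h import *
plan((.5,-.26,.0125),14.0)
c=camera("top"); save(c,"pics/t8.png",(300,150,400,290),4)
E
```

```text
t 31.85 pos [ 0.4421 -0.274   0.0128] yaw 13.9 q7 -1.12 q [ 0.72  0.54 -0.32  2.01  0.28  0.63 -1.12] open 0.502 F [-5.5 -0.6  4.8] tilt [-0.002 -0.002]
 shift mm [59.6  0.3  0.1] turn [-0.002  0.002 -0.001]
```

View pics/t8.png

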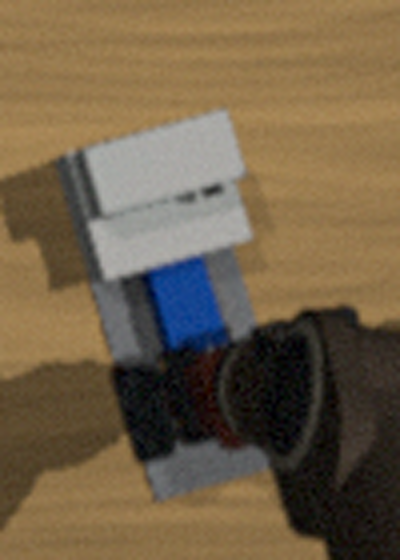

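Request:
step_arm([
  [9, 0, -0.2, 0, 0.002, 0],
  [18, 0, -0.2, 0, 0.002, 0],
  [27, 0, -0.2, 0, 0.002, 0],
  [36, 0, -0.2, 0, 0.002, 0],
  [44, 0, -0.2, 0, 0.002, 0],
])

```text
time: 32.52
eef_pos: [0.4876, -0.2623, 0.0129]
tcp_rot: [[0.97, 0.242, 0.002], [0.242, -0.97, 0.003], [0.002, -0.002, -1.0]]
force: [-0.5, 0.7, -4.6]
opening: 0.504
```

```bash
python3 - <<'E'
from h import *
plan((.5,-.26,.0125),14.0)
E
```

```text
t 32.52 pos [ 0.4876 -0.2623  0.0129] yaw 14.0 q7 -1.17 q [ 0.65  0.58 -0.32  1.93  0.28  0.67 -1.17] open 0.504 F [-0.5  0.7 -4.6] tilt [ 0.002 -0.002]
 shift mm [12.6  0.8  0.4] turn [-0.002 -0.002  0.   ]
```

Request:
step_arm([
  [2, 0, 0.3, 0, 0, 0],
  [4, 0, 0.3, 0, 0, 0],
  [6, 0, 0.3, 0, 0, 0],
  [7, 0, 0.3, 0, 0, 0],
  [8, 0, 0.3, 0, 0, 0],
])

```text
time: 33.15
eef_pos: [0.4945, -0.2609, 0.0128]
tcp_rot: [[0.97, 0.242, 0.0], [0.242, -0.97, 0.002], [0.001, -0.002, -1.0]]
force: [-5.4, -0.1, 4.2]
opening: 0.5
```

```bash
python3 - <<'E'
from h import *
plan((.5,-.26,.0125),14.0)
E
```

```text
t 33.15 pos [ 0.4945 -0.2609  0.0128] yaw 14.0 q7 -1.17 q [ 0.64  0.59 -0.32  1.92  0.28  0.68 -1.17] open 0.5 F [-5.4 -0.1  4.2] tilt [ 0.001 -0.002]
 shift mm [5.6 0.5 0.3] turn [-0.002 -0.001 -0.   ]
```

Request:
step_arm([
  [1, 0, 0, 0, 0, 0],
  [2, 0, 0, 0, 0, 0],
  [3, 0, 0, 0, 0, 0],
  [3.5, 0, 0, 0, 0, 0],
  [4, 0, 0, 0, 0, 0],
])

```text
time: 33.78
eef_pos: [0.4983, -0.26, 0.0128]
tcp_rot: [[0.97, 0.242, 0.0], [0.242, -0.97, 0.002], [0.001, -0.002, -1.0]]
force: [-4.8, -1.5, 1.1]
opening: 0.501
```

Request:
step_arm([
  [1, 0, 0, 0, 0, 0],
  [2, 0, 0, 0, 0, 0],
  [2.5, 0, 0, 0, 0, 0],
  [3, 0, 0, 0, 0, 0],
  [3.5, 0, 0, 0, 0, 0],
])

```text
time: 34.4
eef_pos: [0.5, -0.2596, 0.0128]
tcp_rot: [[0.97, 0.241, -0.003], [0.241, -0.97, 0.002], [-0.002, -0.002, -1.0]]
force: [-10.9, -0.5, 7.7]
opening: 0.5
```

```bash
python3 - <<'E'
from h import *
plan((.5,-.26,.0125),14.0)
c=camera("top"); save(c,"pics/t9.png",(300,150,400,290),4)
c=camera("scene"); save(c,"pics/s9.png",(150,110,250,220),5)
E
```

```text
t 34.4 pos [ 0.5    -0.2596  0.0128] yaw 14.0 q7 -1.18 q [ 0.63  0.6  -0.32  1.9   0.28  0.69 -1.18] open 0.5 F [-10.9  -0.5   7.7] tilt [-0.002 -0.002]
 shift mm [-0.1  0.4  0.3] turn [-0.002  0.002 -0.001]
```

View pics/t9.png

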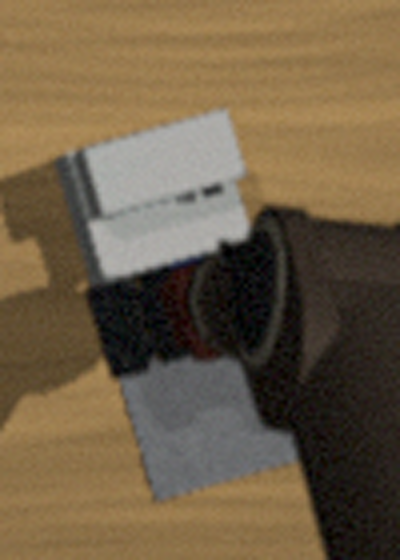

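View pics/s9.png

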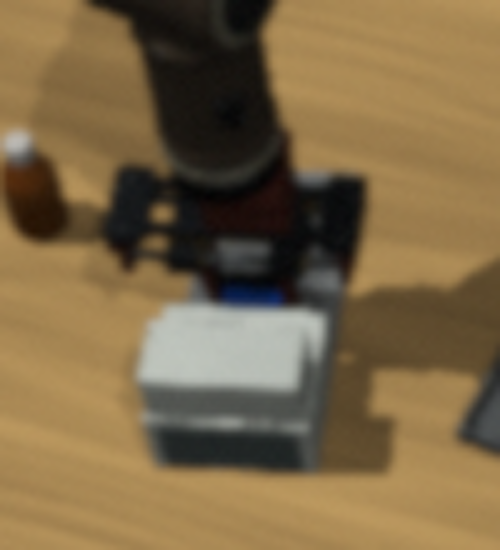

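Request:
step_arm([
  [0.5, 0, -0.2, 0, 0, 0],
  [1.2, 0, -0.2, 0, 0, 0],
  [2, 0, -0.2, 0, 0, 0],
  [3, 0, -0.2, 0, 0, 0],
  [3.5, 0, -0.2, 0, 0, 0],
])

```text
time: 35.12
eef_pos: [0.5, -0.2595, 0.0127]
tcp_rot: [[0.971, 0.24, -0.009], [0.24, -0.971, 0.001], [-0.008, -0.003, -1.0]]
force: [-14.4, -2.2, 10.5]
opening: 0.501
```

Request:
step_arm([
  [0, 0, 0, 0, 0, 0],
  [0, 0, 0, 0, 0, 0],
  [0, 0, 0, 0, 0, 0],
  [0, 0, -1, 0, 0.008, 0],
  [0, 0, -20, 0, 0.008, 0],
], claw=-1)

```text
time: 35.75
eef_pos: [0.4992, -0.2591, 0.0324]
tcp_rot: [[0.971, 0.24, -0.003], [0.24, -0.971, 0.004], [-0.002, -0.005, -1.0]]
force: [-0.1, -0.2, 0.1]
opening: 0.989
```

Request:
step_arm([
  [0, 0, -40, 0, 0, 0],
  [-10, 0, -80, 0, 0, 0],
  [-50, 0, -120, 0, 0, 0],
  [-100, 0, -150, 0, 0, 0],
  [-140, 0, -150, 0, 0, 0],
])

```text
time: 36.38
eef_pos: [0.3635, -0.2946, 0.1862]
tcp_rot: [[0.971, 0.24, 0.001], [0.24, -0.971, 0.0], [0.001, -0.0, -1.0]]
force: [-0.3, -0.8, -0.0]
opening: 1.0
```

```bash
python3 - <<'E'
from h import *
plan((.5,-.26,.0125),14.0)
d=camera("scene"); save(d,"pics/s10.png",(150,90,400,260),3)
c=camera("top"); save(c,"pics/t10.png",(300,130,410,290),3.7)
for n,c in(("top",c),("scene",d)):
  for t in("module","knob","bottle","spool","meter"):
    for r in look_for(t,n)[:3]: w=c2w(c,r["xyz"]); print(n,t,round(r["confidence"],2),w.round(3),px(c,w).round())
E
```

```text
t 36.38 pos [ 0.3635 -0.2946  0.1862] yaw 13.9 q7 -0.84 q [ 0.92  0.21 -0.39  1.99  0.09  0.96 -0.84] open 1.0 F [-0.3 -0.8 -0. ] tilt [ 0.001 -0.   ]
 shift mm [140.6  -0.8 173.9] turn [-0.    -0.001 -0.002]
top module 0.8 [ 0.507 -0.253  0.036] [343. 222.]
top module 0.49 [ 0.468 -0.444  0.069] [411. 233.]
top knob 0.9 [ 0.502 -0.016  0.013] [266. 226.]
top knob 0.9 [ 0.616  0.38  -0.   ] [139. 193.]
top knob 0.84 [0.681 0.488 0.016] [103. 173.]
top bottle 0.51 [ 0.465 -0.443  0.068] [411. 234.]
top spool 0.63 [0.502 0.439 0.062] [113. 230.]
top spool 0.6 [ 0.501 -0.254  0.039] [344. 224.]
top meter 0.46 [ 0.504 -0.019  0.013] [266. 225.]
scene module 0.45 [ 0.497 -0.253  0.04 ] [202. 167.]
scene knob 0.94 [0.637 0.392 0.016] [371. 253.]
scene knob 0.85 [0.704 0.501 0.018] [401. 280.]
scene knob 0.69 [0.736 0.254 0.016] [322. 267.]
scene bottle 0.76 [ 0.471 -0.445  0.053] [156. 147.]
scene spool 0.84 [0.518 0.446 0.067] [396. 219.]
scene meter 0.68 [ 0.576 -0.243  0.037] [196. 186.]
scene meter 0.56 [0.789 0.003 0.039] [242. 257.]
```

View pics/s10.png

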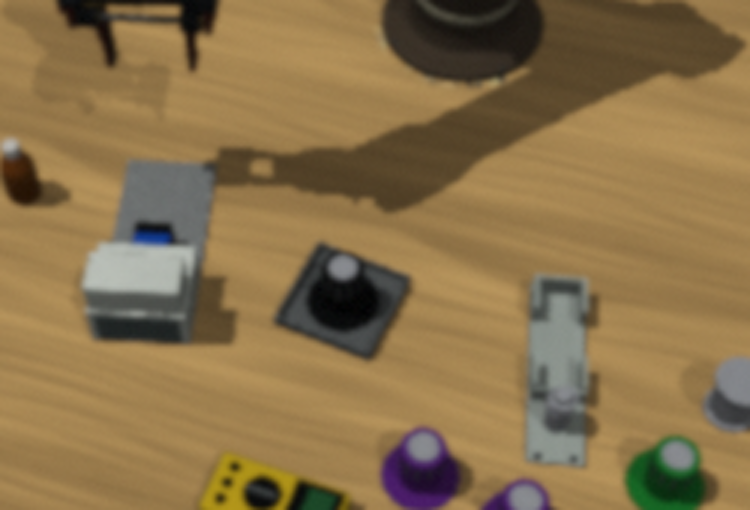

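View pics/t10.png

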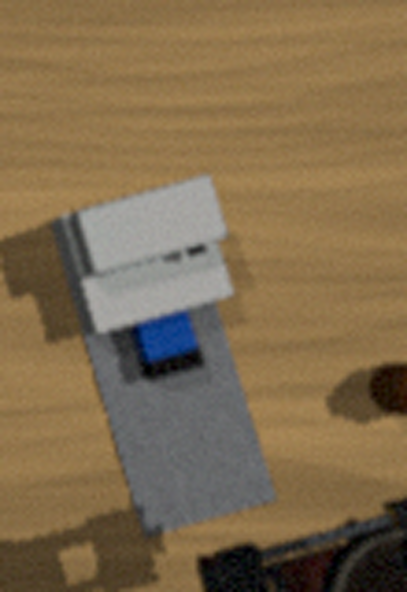

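```bash
python3 - <<'E'
from h import *
a=np.radians(14.05); ux=np.array([np.cos(a),np.sin(a)]); uy=np.array([-np.sin(a),np.cos(a)])
O=np.array([.4898,-.2602])
for n in("top","scene"):
    c=camera(n); T=w2c(c)
    def ortho(z,X,Y):
        XX,YY=np.meshgrid(X,Y,indexing="ij"); P=np.concatenate([O+XX[...,None]*ux+YY[...,None]*uy,np.full(XX.shape+(1,),z)],-1)
        q=(P@T[:3,:3].T+T[:3,3])@np.array(c["intrinsics"]).T; uv=(q[...,:2]/q[...,2:]).astype(np.float32)
        return cv2.remap(c["color"],uv[...,0],uv[...,1],cv2.INTER_LINEAR)
    X=np.arange(-.16,.06,.001)
    p=ortho(.004,X,np.arange(-.05,-.03,.002)).astype(int); sat=(p.max(2)-p.min(2)).mean(1); 
    i=np.nonzero(sat<(sat[:10].mean()+sat[60:100].mean())/2)[0][0]; print(n,"apron edge at",X[i].round(3),"(-.136)")
    p=ortho(.038,X,np.arange(-.012,.012,.002)).mean(1); 
    for k in range(130,190,4): print(round(X[k],3),p[k].round().astype(int).tolist(),end=" ")
    print()
    p=ortho(.038,X[160:190],np.arange(-.05,.05,.002)).astype(int); b=(p[...,2]-p[...,0]).mean(0)
    Y=np.arange(-.05,.05,.002); print("blue cols",Y[b>b.max()/2][[0,-1]].round(3))
E
```

```text
top apron edge at -0.136 (-.136)
-0.03 [104, 105, 108] -0.026 [102, 104, 105] -0.022 [96, 97, 98] -0.018 [91, 92, 93] -0.014 [89, 92, 93] -0.01 [66, 67, 68] -0.006 [28, 27, 29] -0.002 [12, 10, 12] 0.002 [17, 19, 26] 0.006 [13, 40, 87] 0.01 [20, 64, 135] 0.014 [19, 66, 142] 0.018 [16, 65, 140] 0.022 [19, 66, 140] 0.026 [18, 65, 140] 
blue cols [-0.022  0.02 ]
scene apron edge at -0.135 (-.136)
-0.03 [109, 112, 111] -0.026 [109, 111, 111] -0.022 [109, 112, 111] -0.018 [107, 110, 110] -0.014 [97, 100, 99] -0.01 [74, 77, 76] -0.006 [45, 47, 47] -0.002 [22, 25, 30] 0.002 [12, 21, 41] 0.006 [12, 33, 78] 0.01 [15, 48, 116] 0.014 [20, 57, 136] 0.018 [39, 72, 145] 0.022 [80, 103, 154] 0.026 [128, 142, 165] 
blue cols [-0.022  0.02 ]
```

```bash
python3 -c "
from h import *
print(close_job())"
```

```text
the job is handed in; nothing more can be done
None
```

The knob is off the stud and standing upright in the middle of the grey tray. The module is home in the dock against the back stop. I handed the job in about 36.5 s into the 72 s limit.

- **Knob:** I unscrewed it about 560° counter-clockwise in two grips, raising the hand with the thread, then lifted it off. The last pictures show it upright in the tray.
- **Module:** I lifted it from the cradle, set it on the apron with its contacts towards the dock and let go. I then gripped it near its outer end and slid it about 106 mm in. It stopped there, and pushing to about 15 N moved it no further.
- **Final position:** The module's outer end measures -9 mm from the dock origin in both camera views (home is -10 mm). It is centred to within 1 mm.
- **Everything else:** The gripper is open and touches nothing. The last reports put the spool and bottle within about 2 mm of their first positions. The networks gave only a mixed reading for the multimeter, with one low-confidence report on it, but it looks unmoved in the picture. I never touched it or the green and purple look-alikes.

**Disagreements:** Before I moved anything, the two cameras differed by up to 6 mm on the tray and about 2 mm on the dock, so I used values in between. The trained networks also gave a few false module, spool and meter reports, which I discarded against the pictures.

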